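# Stack an aluminium flower on its splined stand

## Robot

A 7-joint arm with a two-finger parallel gripper is mounted at the origin on the work surface. World frame = base frame: x ahead of the robot, y to its left, z up, the work surface at z = 0. Lengths are in m, angles in rad, forces in N, time in s.
With the tool pointing down it reaches from about 0.425 to 1.025 m from the base axis. Payload 9.4 kg.
Tool frame: the origin (TCP) lies at the very end of the fingers, on their centre line; the grasp point (between the pads) lies 19 mm behind it; z points along the fingers, y is the direction in which the jaws open and shut (so a half turn about z gives the same grasp; the last joint's range is limited). The gripper opens to 85 mm and grips with 20 to 120 N. Pads are 22 mm wide; open, the fingers measure 114 mm over their backs; the gripper's body (76 mm by 85 mm) begins 54 mm behind the grasp point. The pads swing forward as they close: fully open they stand 13 mm farther back than shut.
Start: joints at [1.099, 0.599, -0.003, 1.599, 0.002, 0.943, -0.08], TCP at [0.279, -0.669, 0.2] pointing down, gripper open.
Joint ranges: [-2.57, 2.57], [-0.35, 1.97], [-1.29, 1.29], [0.11, 2.56], [-1.05, 4.19], [0.11, 1.86], [-2.63, 2.63]. Speed limits (rad/s): [2.22, 2.22, 3.01, 3.01, 3.14, 3.14, 3.14].

## Interface

Orientations are given as a rotation vector (axis times angle).
In Python, from plant import status, cams, hand_in gives the robot as it stands. The module is installed in compiled form; this text tells all that it offers.
- The arm moves only by the tool apply_moves, never from a script. Its argument "plan" is a list of rows, each a list of 7 numbers: the opening, from 0 (shut) to 1 (fully open), then the shift along the tool's x, y, z in m, then the turn, a rotation vector about the tool's x, y, z in rad. A call has exactly 5 rows; each row shifts and turns the commanded pose from where the row before left it, along the tool's axes as they then stand; what a row does not reach is not made up. A row lasts 1/8 s, in which the tool goes at most 62.5 mm and 10.7 degrees, less where a joint would pass 70% of its speed; a pose out of reach is approached as far as the arm can. A call is refused whole if a number of a shift passes 0.0625 or a number of a turn 0.188, either way. A call with a gripper value outside its range is refused whole. The fingers move at their own pace and stop on an object; "force" is the grip in N (left out, the last holds). Time passes only in rows, so rows that do not move let the fingers close, or fill a call up. It gives the time, the measured TCP pose, the force and the opening at its end, in the units of the state.
- status.state(): the state, without advancing time (a new reading comes with each control period).
- cams.capture(name): name is "scene" or "top" or "wrist"; returns a dict with "frame" (480x640x3 uint8, red, green, blue), "fx", "fy", "cx", "cy" (pixels), "k1" (the pictures are not rectified: a ray, as slopes to the right and down, at radius r is drawn at 1 + k1 r^2 times it, then the intrinsics apply), "view" (4x4, takes a point from world to camera coordinates). Camera axes: x right, y down, z forward; pixel columns grow to the right and rows downward; lengths in m; the calibration is good to about 2 mm. A picture is of the moment at which its call begins. There is no depth.
- hand_in(): hands the job in, once; it reports no verdict.
The state is a dict: "clock": time; "q": joint angles; "joint_vel": joint speeds; "tau": joint torques, N m; "tcp_pos": TCP position; "ee_rot": TCP orientation; "wrist_force": force on the tool from outside, world axes, zero at the start; "torque": the same for the moment, N m; "width": finger opening in m.
Only numpy, scipy, OpenCV 4.12 (cv2) and the standard library are available. Lean on these libraries where they do the work, as an engineer would, in place of code of your own. Each camera call takes 0.05 s, during which the arm holds its last target. There are 200 camera calls.

## Task

Build the metal flower on the stand: put the four plates on the splined hub one at a time, petal plate first, then spacer, petal plate, spacer, each lying flat and fully home, with the petal plates' tabs over the stand's nose and the spacers' tabs pointing the opposite way. Then thread every ring that is on the table down the post, widest first and each next smaller one after it, each fully home, and let go. Leave the brush, finished flower and scissors where they are.

Things in the scene. Friction and masses are not known exactly. Their poses are not given: they have to be found in the camera images.
- petal1: Petal plate (two alike), about 130 g. Aluminium, 7 mm thick, flat. Middle: a 60 mm square with a plus-shaped bore (slots 16 mm wide, 46 mm end to end, along x and y). Origin: bore centre, on the underside; z up; x along the 22 mm wide tab, which ends 90 mm out. The edges at y = +-30 mm are free to grip. Five petals reach 75 mm out: three at the other end from the tab, one on each side of it.
- petal1_tab (a point): Point on the tab of that petal plate, 85 mm from the bore's centre, at mid thickness.
- petal2: Petal plate (two alike), about 130 g. Aluminium, 7 mm thick, flat. Middle: a 60 mm square with a plus-shaped bore (slots 16 mm wide, 46 mm end to end, along x and y). Origin: bore centre, on the underside; z up; x along the 22 mm wide tab, which ends 90 mm out. The edges at y = +-30 mm are free to grip. Five petals reach 75 mm out: three at the other end from the tab, one on each side of it.
- petal2_tab (a point): Point on the tab of that petal plate, 85 mm from the bore's centre, at mid thickness.
- spacer1: Spacer plate (two alike), about 110 g. Aluminium, 7 mm thick, flat. Middle: a 60 mm square with a plus-shaped bore (slots 16 mm wide, 46 mm end to end, along x and y). Origin: bore centre, on the underside; z up; x along the 22 mm wide tab, which ends 90 mm out. The edges at y = +-30 mm are free to grip. No petals; a stub at the other end from the tab ends 42 mm out.
- spacer1_tab (a point): Point on the tab of that spacer plate, 85 mm from the bore's centre, at mid thickness.
- spacer2: Spacer plate (two alike), about 110 g. Aluminium, 7 mm thick, flat. Middle: a 60 mm square with a plus-shaped bore (slots 16 mm wide, 46 mm end to end, along x and y). Origin: bore centre, on the underside; z up; x along the 22 mm wide tab, which ends 90 mm out. The edges at y = +-30 mm are free to grip. No petals; a stub at the other end from the tab ends 42 mm out.
- spacer2_tab (a point): Point on the tab of that spacer plate, 85 mm from the bore's centre, at mid thickness.
- ring1: Plain steel ring, outer diameter 62 mm, bore 22 mm, 10 mm high, lies flat. Origin: centre of its underside, z up. May be absent: of the four rings of different diameter two or three are there.
- ring2: Plain steel ring, outer diameter 54 mm, bore 22 mm, 10 mm high, lies flat. Origin: centre of its underside, z up. May be absent: of the four rings of different diameter two or three are there.
- ring3: Plain steel ring, outer diameter 46 mm, bore 22 mm, 10 mm high, lies flat. Origin: centre of its underside, z up. May be absent: of the four rings of different diameter two or three are there.
- ring4: Plain steel ring, outer diameter 38 mm, bore 22 mm, 10 mm high, lies flat. Origin: centre of its underside, z up. May be absent: of the four rings of different diameter two or three are there.
- stand: Fixed assembly stand: round wooden foot, 100 mm in diameter, 22 mm high, with a pointed nose (18 mm high) reaching 115 mm out along +x. On the foot a steel splined hub: a plus of two ribs along x and y, each 12 mm wide, 42 mm end to end, to 47 mm above the table; on its axis a round post, 17 mm in diameter, tapered tip, to 80 mm above the table. Origin: on the axis, on the table; z up.
- seat (a point): On the stand's axis, on the top face of the foot (22 mm above the table), where the first plate comes to rest; axes as the stand's. The four plates stack 28 mm high from here; the rings rest above them.
- brush: Bystander, leave it alone. Paint brush, 120 mm long, lying left to right beyond the stand (seen from the robot); origin about its middle.
- flower: Bystander, leave it alone. Finished aluminium flower, 130 mm in diameter, 26 mm high, base centre.
- scissors: Bystander, leave it alone. Scissors, 150 mm long, about their middle.
Mind the look-alikes: they are no part of the job. What is shaped like the spacer1 but green or turquoise is not meant.

How it is judged:
By the outcome, as a careful person would: the job done as asked, in the order asked, and still so for the second after the job is handed in, with the robot touching nothing.
Of ring1, ring2, ring3, ring4 only 2 to 3 are there at a start; the rules pass over those that are not, and their reading is None.
At some moment in a run one of petal1, petal2, spacer1, spacer2, ring1, ring2, ring3, ring4 may be knocked a few centimetres aside while the robot is not near it.
It also fails if it takes over 210 s, if anything falls off the work surface, if the arm or the gripper's body presses on something with over 40 N, if the wrist force passes 120 N, or if a joint passes its speed limit or range.

## Working session

There is one attempt and no reset: what is moved stays moved. The work goes in short steps, Python scripts to look and compute and a tool call to move; the robot and the scene stay as the last step left them, time stands still between calls to the robot, and variables do not carry over. Pictures are saved under pics/ and viewed, about 12 in all and at most 16, crops included, and the job is handed in when it is done.

Besides the shell and the picture viewer there is one more tool, called after "Emit:" by a JSON object that holds its "api" and its "payload", one argument or row to a line. apply_moves: Moves the arm, as the interface text tells. Its arguments: {"type":"object","properties":{"plan":{"type":"array","items":{"type":"array","items":{"type":"number"}}},"force":{"type":"number"}},"required":["plan"]}

```bash
mkdir -p pics; cat > h.py <<'E'
import numpy as np, cv2
from plant import status, cams
def cap(n):
    d=cams.capture(n); return d
def save(d,name,box=None,s=1):
    f=d["frame"][:,:,::-1]
    if box: f=f[box[1]:box[3],box[0]:box[2]]
    if s!=1: f=cv2.resize(f,None,fx=s,fy=s,interpolation=cv2.INTER_CUBIC)
    cv2.imwrite("pics/"+name+".png",f)
def K(d): return np.array([[d["fx"],0,d["cx"]],[0,d["fy"],d["cy"]],[0,0,1.]]),np.array([d["k1"],0,0,0.])
def ray(d,uv):
    k,c=K(d); p=cv2.undistortPoints(np.array(uv,float).reshape(-1,1,2),k,c)[:,0]
    R=d["view"][:3,:3]; o=-R.T@d["view"][:3,3]
    return o,np.c_[p,np.ones(len(p))]@R
def onz(d,uv,z):
    o,r=ray(d,uv); return o+r*((z-o[2])/r[:,2])[:,None]
def proj(d,P):
    k,c=K(d); V=d["view"]; return cv2.projectPoints(np.array(P,float).reshape(-1,1,3),cv2.Rodrigues(V[:3,:3])[0],V[:3,3],k,c)[0][:,0]
E
python3 - <<'E'
from h import *
for n in("scene","top"):
    d=cap(n); save(d,n+"0"); print(n,d["fx"],d["k1"],-d["view"][:3,:3].T@d["view"][:3,3]); print(d["view"].round(3))
s=status.state(); print(s)
E
```

```text
scene 528.3369742422154 0.05401419474945652 [1.3131157  0.4162415  0.83333689]
[[-0.426  0.904 -0.014  0.195]
 [ 0.591  0.267 -0.762 -0.252]
 [-0.685 -0.333 -0.648  1.578]
 [ 0.     0.     0.     1.   ]]
top 494.99807521817667 -0.11620658112507029 [3.87413197e-01 5.29696469e-04 1.36586435e+00]
[[ 0.028 -1.    -0.004 -0.004]
 [-0.996 -0.027 -0.087  0.504]
 [ 0.086  0.007 -0.996  1.327]
 [ 0.     0.     0.     1.   ]]
{'clock': 0.1, 'q': array([ 1.09929042,  0.60005519, -0.00253903,  1.60003192,  0.0018553 ,
        0.94292937, -0.07976213]), 'joint_vel': array([ 1.48988541e-03, -1.90142696e-03, -6.98759088e-04, -7.95039431e-04,
       -1.21334488e-03,  3.63690222e-05, -1.46748058e-04]), 'tau': array([ 4.75185807e-03, -7.77982521e+01,  1.56995058e+00, -2.58623672e+01,
        1.26799571e-02,  5.46868498e-03,  2.90067328e-05]), 'tcp_pos': array([ 0.27864516, -0.66881279,  0.19950257]), 'ee_rot': array([-3.07921883e+00, -6.16068035e-01,  7.10795843e-04]), 'wrist_force': array([-0.12619716,  0.06215065, -0.11141066]), 'torque': array([-0.01393388, -0.06150826,  0.01748444]), 'width': 0.0854967433359499}
```

View pics/top0.png

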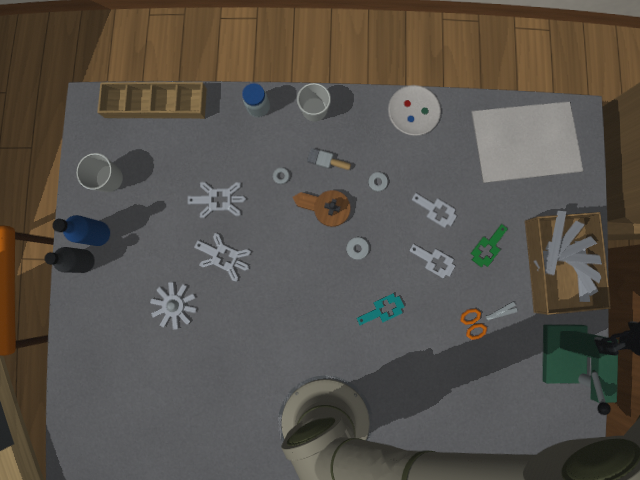

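View pics/scene0.png

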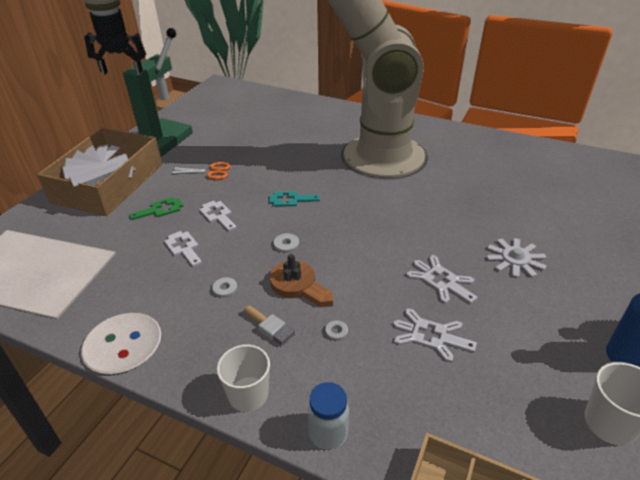

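The top view shows petals at about (220,198) and (223,258), grey spacers at (440,211) and (437,262), and rings at (281,175), (378,181) and (357,248). The stand is at (332,207) with its nose to the image left. The scene view agrees. The green and turquoise plates are look-alikes.

```bash
cat >> h.py <<'E'
ROI={"pA":(220,198),"pB":(223,258),"sA":(438,211),"sB":(434,262),"rA":(281,175),"rB":(378,181),"rC":(357,248)}
def blobs(d):
    "bright grey blobs: contour hierarchy"
    hsv=cv2.cvtColor(d["frame"],cv2.COLOR_RGB2HSV)
    return ((hsv[...,2]>140)&(hsv[...,1]<60)).astype(np.uint8)*255
E
python3 - <<'E'
from h import *
d=cap("top"); m=blobs(d)
n,l,st,c=cv2.connectedComponentsWithStats(m)
for k,(u,v) in ROI.items():
    best=min(range(1,n),key=lambda i:np.hypot(*(c[i]-(u,v)))+(1e3 if st[i][4]<60 else 0))
    mm=(l==best).astype(np.uint8)
    z=.007 if k[0]!='r' else .010
    cs,h=cv2.findContours(mm,cv2.RETR_CCOMP,cv2.CHAIN_APPROX_NONE)
    o=max(cs,key=cv2.contourArea); P=onz(d,o.reshape(-1,2),z)[:,:2]
    holes=[x for x in cs if x is not o and cv2.contourArea(x)>8]
    hc=[onz(d,x.reshape(-1,2).mean(0),z)[0].round(4) for x in holes]
    if k[0]=='r':
        (cx,cy),r=cv2.minEnclosingCircle(P.astype(np.float32)); print(k,cx,cy,"dia",2*r, "areadia",2*np.sqrt(cv2.contourArea(P.astype(np.float32))/np.pi),st[best])
    else:
        H=hc[0][:2] if hc else P.mean(0)
        far=P[np.argmax(np.hypot(*(P-H).T))]-H
        print(k,"hole",hc,"far",far,np.hypot(*far),np.degrees(np.arctan2(far[1],far[0])),st[best])
hsv=cv2.cvtColor(d["frame"],cv2.COLOR_RGB2HSV)
b=((hsv[...,0]<20)&(hsv[...,1]>110)&(hsv[...,2]>60)).astype(np.uint8); b[:,:285]=0;b[:,365:]=0;b[:180]=0;b[230:]=0
n,l,st,c=cv2.connectedComponentsWithStats(b);i=1+np.argmax(st[1:,4]);print(st[i],c[i])
cs=max(cv2.findContours((l==i).astype(np.uint8),0,1)[0],key=cv2.contourArea);P=onz(d,cs.reshape(-1,2),.022)[:,:2]
print("nose tip",P[np.argmax(P[:,1])],"min y",P[:,1].min(),"x",P[:,0].min(),P[:,0].max())
save(d,"topc",(180,150,480,290),2.6)
w=cap("wrist");save(w,"w0");print(w["fx"],w["k1"],w["view"].round(4))
E
```

```text
pA hole [array([0.5693, 0.3488, 0.007 ]), array([0.5771, 0.2701, 0.007 ]), array([0.6022, 0.3914, 0.007 ]), array([0.6061, 0.3114, 0.007 ]), array([0.6381, 0.2736, 0.007 ]), array([0.6385, 0.3503, 0.007 ])] far [ 0.08314824 -0.08924678] 0.12197793705511567 -47.026016906407044 [188 183  51  34 513]
pB hole [array([0.4002, 0.265 , 0.007 ]), array([0.4277, 0.3376, 0.007 ]), array([0.4566, 0.2411, 0.007 ]), array([0.4435, 0.2881, 0.007 ]), array([0.4764, 0.3631, 0.007 ]), array([0.4909, 0.3099, 0.007 ])] far [0.08636512 0.10225767] 0.13384903746496632 49.81612181260181 [195 234  55  47 591]
sA hole [array([ 0.5838, -0.3076,  0.007 ]), array([ 0.6247, -0.2389,  0.007 ])] far [0.04779429 0.07480585] 0.08877054572550827 57.425035757980226 [412 194  44  33 416]
sB hole [array([ 0.4437, -0.3042,  0.007 ]), array([ 0.4817, -0.2338,  0.007 ])] far [0.03684288 0.08088604] 0.08888165920824193 65.51115289193542 [410 244  45  34 457]
rA 0.6052551865577698 0.32107609510421753 dia 0.15548105537891388 areadia 0.08366924957555258 [188 183  51  34 513]
rB 0.5947463512420654 -0.2864015996456146 dia 0.13054704666137695 areadia 0.07483556308032617 [412 194  44  33 416]
rC 0.4777830243110657 -0.07405092567205429 dia 0.05355509743094444 areadia 0.044617723579931545 [347 239  19  20 148]
[ 293  191   57   36 1140] [325.06578947 206.26754386]
nose tip [0.61401749 0.102786  ] min y -0.05201537405381869 x 0.5366402251138045 0.6339164375462472
369.3396438428224 -0.06527885961385892 [[ 0.3842 -0.9232 -0.0012 -0.7239]
 [-0.8767 -0.3653  0.3131 -0.041 ]
 [-0.2895 -0.1193 -0.9497  0.3803]
 [ 0.      0.      0.      1.    ]]
```

View pics/topc.png

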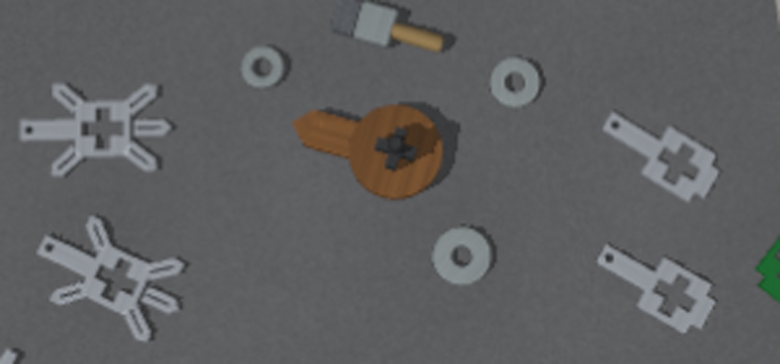

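```bash
cat >> h.py <<'E'
from scipy.spatial.transform import Rotation as Ro
def go(x,y,z,yaw,s=None):
    "print shifts along the present tool axes, then turn about tool z (deg yaw = world heading of tool x); also tilt error"
    s=s or status.state(); R=Ro.from_rotvec(s["ee_rot"]).as_matrix()
    d=R.T@(np.array([x,y,z])-s["tcp_pos"]); h=np.degrees(np.arctan2(R[1,0],R[0,0]))
    t=(yaw-h+180)%360-180
    print("shift mm",(d*1e3).round(1),"yaw now %.2f turn about tool z %.4f rad (%.1f rows of .18)"%(h,-np.radians(t),abs(np.radians(t))/.18),"tilt",R[:2,2].round(4),"q7 %.2f t %.2f"%(s["q"][6],s["clock"]), "F",s["wrist_force"].round(1),"w %.4f"%s["width"])
E
python3 - <<'E'
from h import *
go(.585,-.002,.2,75)
E
```

```text
shift mm [ 5.393e+02 -4.979e+02  2.000e-01] yaw now 22.62 turn about tool z -0.9142 rad (5.1 rows of .18) tilt [-0.0005  0.0008] q7 -0.08 t 0.20 F [-0.1 -0.6 -0.1] w 0.0854
```

Emit:
{"api": "apply_moves", "payload": {
  "plan": [
    [1, 0.036, -0.0332, 0, 0, 0, 0],
    [1, 0.036, -0.0332, 0, 0, 0, 0],
    [1, 0.036, -0.0332, 0, 0, 0, 0],
    [1, 0.036, -0.0332, 0, 0, 0, 0],
    [1, 0.036, -0.0332, 0, 0, 0, 0]
  ],
  "force": 40
}}

```text
clock: 0.82
tcp_pos: [0.3817, -0.4453, 0.2003]
ee_rot: [3.081, 0.616, 0.0]
wrist_force: [0.9, 0.7, -0.0]
width: 0.0856
```

Emit:
{"api": "apply_moves", "payload": {
  "plan": [
    [1, 0.036, -0.0332, 0, 0, 0, 0],
    [1, 0.036, -0.0332, 0, 0, 0, 0],
    [1, 0.036, -0.0332, 0, 0, 0, 0],
    [1, 0.036, -0.0332, 0, 0, 0, 0],
    [1, 0.036, -0.0332, 0, 0, 0, 0]
  ]
}}

```text
clock: 1.45
tcp_pos: [0.484, -0.2229, 0.2004]
ee_rot: [3.08, 0.616, 0.0]
wrist_force: [1.3, 0.1, -0.1]
width: 0.0857
```

Emit:
{"api": "apply_moves", "payload": {
  "plan": [
    [1, 0.036, -0.0332, 0, 0, 0, 0],
    [1, 0.036, -0.0332, 0, 0, 0, 0],
    [1, 0.036, -0.0332, 0, 0, 0, 0],
    [1, 0.036, -0.0332, 0, 0, 0, 0],
    [1, 0.036, -0.0332, 0, 0, 0, 0]
  ]
}}

```text
clock: 2.08
tcp_pos: [0.5863, -0.0004, 0.2003]
ee_rot: [3.08, 0.616, 0.0]
wrist_force: [0.2, 0.1, -0.2]
width: 0.0856
```

Emit:
{"api": "apply_moves", "payload": {
  "plan": [
    [1, 0, 0, 0, 0, 0, -0.182],
    [1, 0, 0, 0, 0, 0, -0.182],
    [1, 0, 0, 0, 0, 0, -0.182],
    [1, 0, 0, 0, 0, 0, -0.182],
    [1, 0, 0, 0, 0, 0, -0.182]
  ]
}}

```text
clock: 2.7
tcp_pos: [0.5857, -0.0019, 0.2002]
ee_rot: [-2.491, -1.915, 0.0]
wrist_force: [0.3, 0.3, 0.6]
width: 0.0853
```

```bash
python3 - <<'E'
from h import *
go(.585,-.002,.2,75)
w=cap("wrist");save(w,"w1")
go(.606,.311,.16,92.8)
E
```

```text
shift mm [-0.3 -0.6  0.2] yaw now 75.11 turn about tool z 0.0019 rad (0.0 rows of .18) tilt [-0.0002 -0.0001] q7 -0.55 t 2.70 F [0.3 0.3 0.6] w 0.0853
shift mm [308.3 -58.3  40.1] yaw now 75.57 turn about tool z -0.3007 rad (1.7 rows of .18) tilt [-0.0003 -0.0002] q7 -0.54 t 2.75 F [ 0.1 -0.1  1. ] w 0.0854
```

View pics/w1.png

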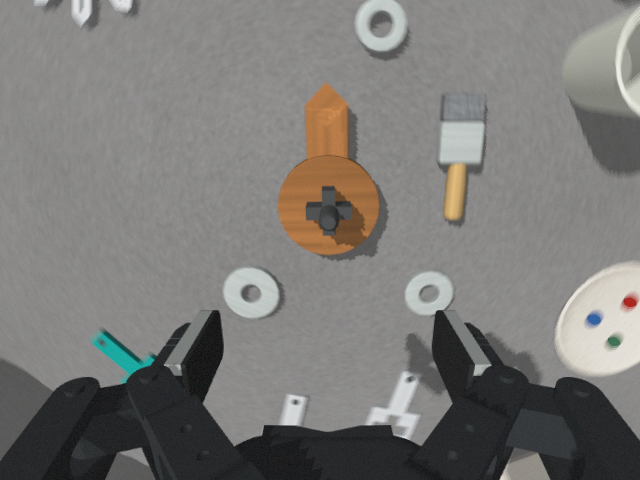

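The wrist view shows the foot at (328,205), its nose tip at (327,85), and the hub and post at (329,212). The tool is nearly aligned.

```bash
cat >> h.py <<'E'
from scipy.optimize import least_squares
def circ(P,r=None):
    f=lambda q:np.hypot(P[:,0]-q[0],P[:,1]-q[1])-(r or q[2])
    c=P.mean(0); q=least_squares(f,[*c,r or .02],loss="soft_l1",f_scale=.001); return q.x,np.sqrt(np.mean(q.fun**2))
E
cat > stand.py <<'E'
from h import *
w=cap("wrist")
hsv=cv2.cvtColor(w["frame"],cv2.COLOR_RGB2HSV)
b=((hsv[...,0]<20)&(hsv[...,1]>110)&(hsv[...,2]>50)).astype(np.uint8)
n,l,st,c=cv2.connectedComponentsWithStats(b)
i=min([j for j in range(1,n) if st[j,4]>3000],key=lambda j:np.hypot(*(c[j]-(328,190))))
cs=max(cv2.findContours((l==i).astype(np.uint8),0,1)[0],key=cv2.contourArea).reshape(-1,2)
P=onz(w,cs,.022)[:,:2]
q=None; S=P
c0=onz(w,[(328,205)],.022)[0,:2]
S=P[np.hypot(*(P-c0).T)<.056]
u=P[np.argmax(np.hypot(*(P-c0).T))]-c0; u/=np.hypot(*u)
for _ in range(3):
    a=(S-c0)@u; S2=S[a<.03]; q,e=circ(S2); c0=q[:2]
print("foot",q,"rms",e,len(S2))
N=onz(w,cs,.018)[:,:2]; dd=N-c0; r=dd@u; m=(r>.058)&(r<.085)
n_=np.array([-u[1],u[0]]); s=dd@n_
L=np.polyfit(r[m&(s>0)],s[m&(s>0)],1);Rr=np.polyfit(r[m&(s<0)],s[m&(s<0)],1)
mid=(L+Rr)/2; print("nose line slope,off",mid,"heading",np.degrees(np.arctan2(u[1],u[0])+np.arctan(mid[0])),"tip",N[np.argmax(r)],"tip heading",np.degrees(np.arctan2(*(N[np.argmax(r)]-c0)[::-1])))
dk=((hsv[...,2]<75)).astype(np.uint8); mk=np.zeros_like(dk); uc=proj(w,[*c0,.047])[0].round().astype(int); cv2.circle(mk,tuple(int(v) for v in uc),30,1,-1)
print("hub proj",proj(w,[[*c0,.047],[*c0,.08]]))
save(w,"hub",(268,145,388,265),5)
E
python3 stand.py
```

```text
foot [ 0.58581158 -0.00217963  0.04875087] rms 0.00030887956129166394 200
nose line slope,off [ 0.00035818 -0.00027935] heading 75.59625601222683 tip [0.61389864 0.10785699] tip heading 75.68089928356021
hub proj [[328.26658524 212.61917166]
 [328.34073304 222.22625029]]
```

View pics/hub.png

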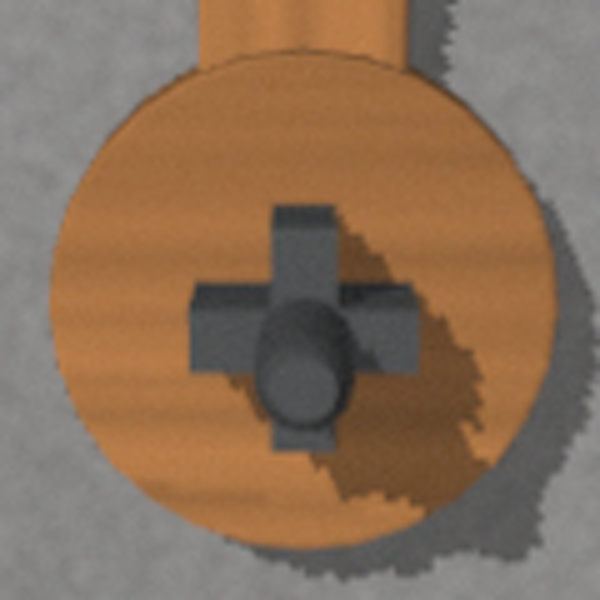

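The hub's rib ends and tip match the foot-based axis to within 1 px. The stand is at (0.5858, -0.0022), heading 75.6°. Next is petal A.

Emit:
{"api": "apply_moves", "payload": {
  "plan": [
    [1, 0.0515, -0.01, 0, 0, 0, -0.06],
    [1, 0.0525, -0.006, 0, 0, 0, -0.06],
    [1, 0.053, -0.003, 0, 0, 0, -0.06],
    [1, 0.053, 0, 0, 0, 0, -0.06],
    [1, 0.053, 0.003, 0, 0, 0, -0.06]
  ]
}}

```text
clock: 3.42
tcp_pos: [0.6082, 0.2633, 0.2002]
ee_rot: [2.187, 2.255, -0.0]
wrist_force: [0.5, -0.0, 0.9]
width: 0.0853
```

Emit:
{"api": "apply_moves", "payload": {
  "plan": [
    [1, 0.03, 0, 0.015, 0, 0, 0],
    [1, 0.02, 0, 0.015, 0, 0, 0],
    [1, 0, 0, 0.01, 0, 0, 0],
    [1, 0, 0, 0, 0, 0, 0],
    [1, 0, 0, 0, 0, 0, 0]
  ]
}}

```text
clock: 4.05
tcp_pos: [0.6072, 0.31, 0.1606]
ee_rot: [2.186, 2.256, -0.0]
wrist_force: [0.6, -0.6, 0.3]
width: 0.0853
```

```bash
cat > plate.py <<'E'
from h import *
import sys
def plate(cam,x,y,z=.007,thr=140,show=None,rmax=.03):
    "bore centre near (x,y) and tab heading from outline: small hole in tab, bore is largest hole near"
    w=cap(cam); hsv=cv2.cvtColor(w["frame"],cv2.COLOR_RGB2HSV)
    m=((hsv[...,2]>thr)&(hsv[...,1]<60)).astype(np.uint8)
    cs,h=cv2.findContours(m,cv2.RETR_CCOMP,cv2.CHAIN_APPROX_NONE)
    H=[]
    for c,hh in zip(cs,h[0]):
        if hh[3]<0 or len(c)<8: continue
        P=onz(w,c.reshape(-1,2),z)[:,:2].astype(np.float32); A=cv2.contourArea(P)
        M=cv2.moments(P); 
        if A>0: H.append((A*1e6,M["m10"]/M["m00"],M["m01"]/M["m00"],P))
    H=[q for q in H if np.hypot(q[1]-x,q[2]-y)<.13]
    if show: save(w,show)
    B=max([q for q in H if np.hypot(q[1]-x,q[2]-y)<rmax],key=lambda q:q[0])
    T=[q for q in H if .070<np.hypot(q[1]-B[1],q[2]-B[2])<.09 and q[0]<150]
    o=max([onz(w,c.reshape(-1,2),z)[:,:2].astype(np.float32) for c,hh in zip(cs,h[0]) if hh[3]<0 and len(c)>60],key=lambda P:cv2.pointPolygonTest(P.reshape(-1,1,2),(B[1],B[2]),True))
    far=o[np.argmax(np.hypot(o[:,0]-B[1],o[:,1]-B[2]))]-B[1:3]
    print("bore A %.0f at %.4f %.4f (nominal area 1216)"%B[:3],"tabholes",[("%.0f %.4f r%.4f hd %.2f"%(q[0],0,np.hypot(q[1]-B[1],q[2]-B[2]),np.degrees(np.arctan2(q[2]-B[2],q[1]-B[1])))) for q in T],"far r %.4f hd %.1f"%(np.hypot(*far),np.degrees(np.arctan2(far[1],far[0]))))
    (c,s,a)=cv2.minAreaRect(B[3]); print("bore rect",s,a)
    return w,B,T
E
python3 - <<'E'
from plate import *
go(.606,.311,.16,92.8)
w,B,T=plate("wrist",.606,.311,show="w2")
E
```

```text
shift mm [ 1.1 -1.2  0.6] yaw now 91.81 turn about tool z -0.0174 rad (0.1 rows of .18) tilt [ 0.0005 -0.0006] q7 -0.79 t 4.05 F [ 0.6 -0.6  0.3] w 0.0853
bore A 1164 at 0.6037 0.3143 (nominal area 1216) tabholes ['69 0.0000 r0.0790 hd 92.14'] far r 0.0898 hd 98.7
bore rect (0.04260809347033501, 0.041816726326942444) 46.805477142333984
```

View pics/w2.png

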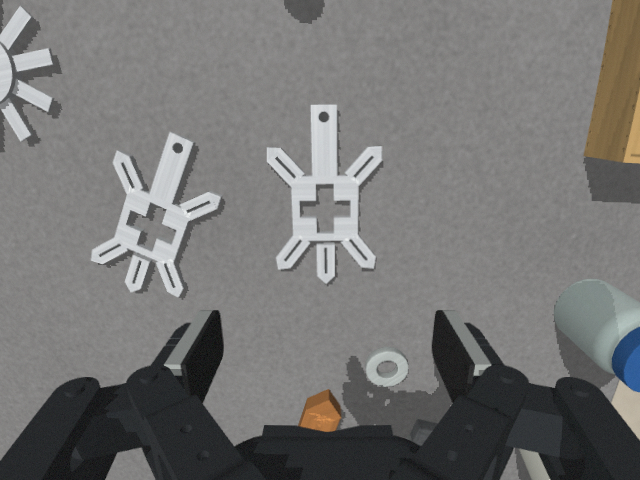

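```bash
python3 - <<'E'
from h import *
go(.6037,.3143,-.004,92.14)
E
```

```text
shift mm [  4.2  -3.6 164.9] yaw now 91.82 turn about tool z -0.0056 rad (0.0 rows of .18) tilt [ 0.0009 -0.0002] q7 -0.79 t 4.10 F [-0.7  0.4  0. ] w 0.0856
```

Emit:
{"api": "apply_moves", "payload": {
  "plan": [
    [0.8, 0.0042, -0.0036, 0.035, 0, 0, -0.006],
    [0.8, 0, 0, 0.035, 0, 0, 0],
    [0.8, 0, 0, 0.035, 0, 0, 0],
    [0.8, 0, 0, 0.035, 0, 0, 0],
    [0.8, 0, 0, 0.025, 0, 0, 0]
  ]
}}

```text
clock: 4.72
tcp_pos: [0.6031, 0.3147, -0.0056]
ee_rot: [2.178, 2.264, -0.0]
wrist_force: [0.1, 0.9, 0.8]
width: 0.0681
```

Emit:
{"api": "apply_moves", "payload": {
  "plan": [
    [0.8, 0, 0, 0, 0, 0, 0],
    [0.5, 0, 0, 0, 0, 0, 0],
    [0.5, 0, 0, 0, 0, 0, 0],
    [0.5, 0, 0, 0, 0, 0, 0],
    [0.5, 0, 0, 0, 0, 0, 0]
  ]
}}

```text
clock: 5.35
tcp_pos: [0.603, 0.3158, -0.0042]
ee_rot: [2.176, 2.265, 0.001]
wrist_force: [0.3, -0.2, -0.2]
width: 0.0422
```

```bash
python3 - <<'E'
from h import *
go(.6037,.3143,-.004,92.14)
E
```

```text
shift mm [-1.5  0.7 -0.2] yaw now 92.29 turn about tool z 0.0026 rad (0.0 rows of .18) tilt [0.0006 0.0003] q7 -0.88 t 5.35 F [ 0.3 -0.2 -0.2] w 0.0422
```

```bash
python3 - <<'E'
from h import *
w=cap("wrist");save(w,"w3")
E
```

```text
(no output)
```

View pics/w3.png

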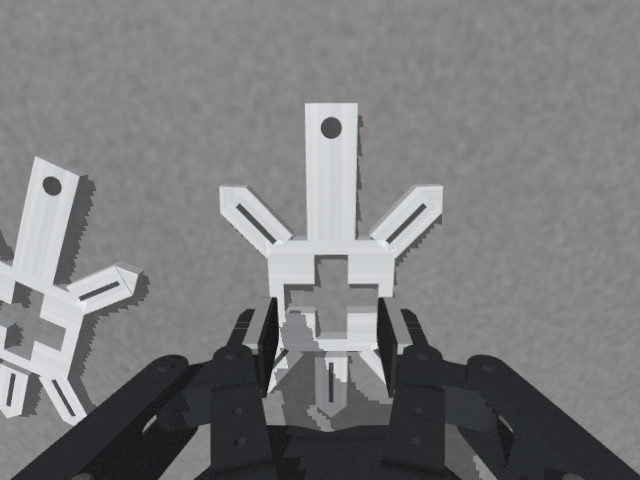

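The fingers closed above the plate, with their tips at about (268,297) and (388,297). The plate has not moved: its bore is at (331,297).

```bash
python3 - <<'E'
from plate import *
w,B,T=plate("wrist",.604,.314)
s=status.state(); R=Ro.from_rotvec(s["ee_rot"]).as_matrix(); p=s["tcp_pos"]
V=w["view"]; o=-V[:3,:3].T@V[:3,3]; print("cam in tool",(R.T@(o-p)).round(4)); print("camR in tool",(R.T@V[:3,:3].T).round(3))
for b in (0,.006,.013,.019,.03):
    print(b,[proj(w,p+R@np.array([x,y,-b]))[0].round(0) for x in(-.011,0,.011) for y in (-.021,.021)])
E
```

```text
Traceback (most recent call last):
  File "plate.py", line 16, in plate
    B=max([q for q in H if np.hypot(q[1]-x,q[2]-y)<rmax],key=lambda q:q[0])
ValueError: max() iterable argument is empty
```

```bash
python3 - <<'E'
from h import *
w=cap("wrist")
s=status.state(); R=Ro.from_rotvec(s["ee_rot"]).as_matrix(); p=s["tcp_pos"]
V=w["view"]; o=-V[:3,:3].T@V[:3,3]; print("cam in tool",(R.T@(o-p)).round(4)); print("camR in tool",(R.T@V[:3,:3].T).round(3))
for b in (0,.006,.013,.019,.03):
    print(b,[proj(w,p+R@np.array([x,y,-b]))[0].round(0) for x in(-.011,0,.011) for y in (-.021,.021)])
print(onz(w,[(331,297),(331,127)],.007))
E
```

```text
cam in tool [ 0.0805 -0.0004 -0.1737]
camR in tool [[-0.001 -0.95  -0.312]
 [ 1.    -0.    -0.001]
 [ 0.001 -0.312  0.95 ]]
0 [array([288., 303.]), array([368., 303.]), array([288., 284.]), array([369., 284.]), array([287., 264.]), array([370., 264.])]
0.006 [array([287., 309.]), array([369., 309.]), array([286., 289.]), array([370., 289.]), array([285., 269.]), array([371., 269.])]
0.013 [array([286., 316.]), array([371., 316.]), array([285., 295.]), array([372., 295.]), array([284., 275.]), array([373., 274.])]
0.019 [array([284., 322.]), array([372., 322.]), array([283., 301.]), array([373., 301.]), array([282., 280.]), array([374., 280.])]
0.03 [array([282., 335.]), array([375., 335.]), array([281., 313.]), array([376., 313.]), array([279., 290.]), array([377., 290.])]
[[0.60411558 0.31430192 0.007     ]
 [0.60073314 0.39353383 0.007     ]]
```

Emit:
{"api": "apply_moves", "payload": {
  "plan": [
    [0.8, -0.0015, 0, 0, 0, 0, 0],
    [0.8, 0, 0, 0, 0, 0, 0],
    [0.8, 0, 0, 0.003, 0, 0, 0],
    [0.8, 0, 0, 0.003, 0, 0, 0],
    [0.8, 0, 0, 0, 0, 0, 0]
  ]
}}

```text
clock: 6.12
tcp_pos: [0.6025, 0.3141, -0.0112]
ee_rot: [-2.176, -2.265, 0.001]
wrist_force: [-0.2, -0.2, 0.2]
width: 0.0682
```

```bash
python3 - <<'E'
from h import *
go(.6040,.3143,-.004,92.14)
w=cap("wrist");save(w,"w4")
E
```

```text
shift mm [ 0.1  1.5 -7.2] yaw now 92.30 turn about tool z 0.0027 rad (0.0 rows of .18) tilt [-0.0006 -0.0003] q7 -0.89 t 6.12 F [-0.2 -0.2  0.2] w 0.0682
```

View pics/w4.png

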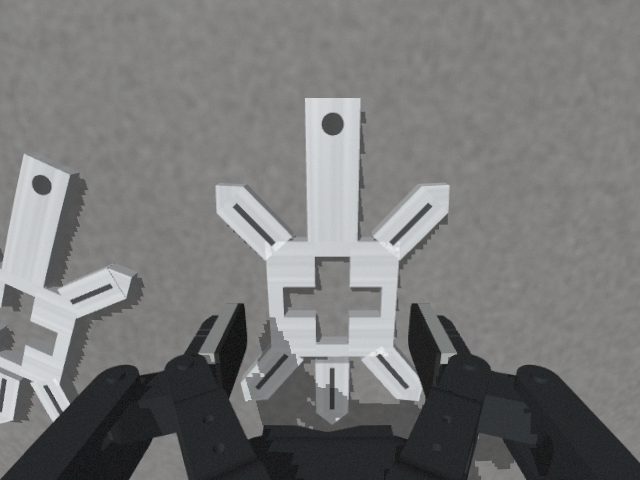

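No contact yet at TCP z = -11 mm. By the pad gap scale the visible fingertips stand about 35 mm behind the nominal TCP. I'll go down carefully while watching the force.

Emit:
{"api": "apply_moves", "payload": {
  "plan": [
    [0.8, 0, 0.002, 0.003, 0, 0, 0],
    [0.8, 0, 0, 0.003, 0, 0, 0],
    [0.8, 0, 0, 0.002, 0, 0, 0],
    [0.8, 0, 0, 0, 0, 0, 0],
    [0.8, 0, 0, 0, 0, 0, 0]
  ]
}}

```text
clock: 6.8
tcp_pos: [0.6048, 0.3143, -0.0187]
ee_rot: [-2.177, -2.265, 0.0]
wrist_force: [-0.4, -0.1, -1.2]
width: 0.0681
```

Emit:
{"api": "apply_moves", "payload": {
  "plan": [
    [0.8, 0, 0, 0.002, 0, 0, 0],
    [0.8, 0, 0, 0.002, 0, 0, 0],
    [0.8, 0, 0, 0.002, 0, 0, 0],
    [0.8, 0, 0, 0, 0, 0, 0],
    [0.8, 0, 0, 0, 0, 0, 0]
  ]
}}

```text
clock: 7.42
tcp_pos: [0.6048, 0.3143, -0.0248]
ee_rot: [-2.177, -2.265, 0.0]
wrist_force: [-0.2, 0.7, 0.4]
width: 0.0682
```

Emit:
{"api": "apply_moves", "payload": {
  "plan": [
    [0.8, 0, 0, 0.002, 0, 0, 0],
    [0.8, 0, 0, 0.002, 0, 0, 0],
    [0.8, 0, 0, 0.002, 0, 0, 0],
    [0.8, 0, 0, 0, 0, 0, 0],
    [0.8, 0, 0, 0, 0, 0, 0]
  ]
}}

```text
clock: 8.05
tcp_pos: [0.6047, 0.3144, -0.0308]
ee_rot: [-2.176, -2.265, 0.0]
wrist_force: [-0.1, 0.3, 0.8]
width: 0.0683
```

Emit:
{"api": "apply_moves", "payload": {
  "plan": [
    [0.65, 0, 0, 0, 0, 0, 0],
    [0.65, 0, 0, 0, 0, 0, 0],
    [0.65, 0, 0, 0, 0, 0, 0],
    [0.65, 0, 0, 0, 0, 0, 0],
    [0.65, 0, 0, 0, 0, 0, 0]
  ]
}}

```text
clock: 8.68
tcp_pos: [0.6049, 0.3144, -0.0301]
ee_rot: [2.176, 2.265, 0.0]
wrist_force: [-1.2, -1.7, 5.7]
width: 0.0572
```

Emit:
{"api": "apply_moves", "payload": {
  "plan": [
    [0.8, 0, 0, 0, 0, 0, 0],
    [0.8, 0, 0, 0, 0, 0, 0],
    [0.8, 0, 0, 0.003, 0, 0, 0],
    [0.8, 0, 0, 0.002, 0, 0, 0],
    [0.8, 0, 0, 0, 0, 0, 0]
  ]
}}

```text
clock: 9.3
tcp_pos: [0.6046, 0.3142, -0.0361]
ee_rot: [-2.176, -2.265, 0.001]
wrist_force: [-1.1, 0.9, 0.4]
width: 0.0682
```

Emit:
{"api": "apply_moves", "payload": {
  "plan": [
    [0.6, 0, 0, 0, 0, 0, 0],
    [0.6, 0, 0, 0, 0, 0, 0],
    [0.6, 0, 0, 0, 0, 0, 0],
    [0.6, 0, 0, 0, 0, 0, 0],
    [0.6, 0, 0, 0, 0, 0, 0]
  ]
}}

```text
clock: 9.93
tcp_pos: [0.6052, 0.3144, -0.0355]
ee_rot: [2.177, 2.265, 0.001]
wrist_force: [1.8, -0.8, 4.5]
width: 0.0587
```

Emit:
{"api": "apply_moves", "payload": {
  "plan": [
    [0.4, 0, 0, 0, 0, 0, 0],
    [0.4, 0, 0, 0, 0, 0, 0],
    [0.4, 0, 0, -0.01, 0, 0, 0],
    [0.4, 0, 0, -0.02, 0, 0, 0],
    [0.4, 0, 0, -0.02, 0, 0, 0]
  ],
  "force": 60
}}

```text
clock: 10.55
tcp_pos: [0.6046, 0.3144, 0.0157]
ee_rot: [-2.176, -2.265, 0.0]
wrist_force: [0.2, -0.4, -1.6]
width: 0.058
```

```bash
python3 - <<'E'
from h import *
w=cap("wrist");save(w,"w5"); go(.5858,-.0022,.09,75.6)
E
```

```text
shift mm [-316.2  -32.6  -72.1] yaw now 92.29 turn about tool z 0.2912 rad (1.6 rows of .18) tilt [0.003  0.0018] q7 -0.87 t 10.60 F [-0.7  0.8  0.4] w 0.0580
```

View pics/w5.png

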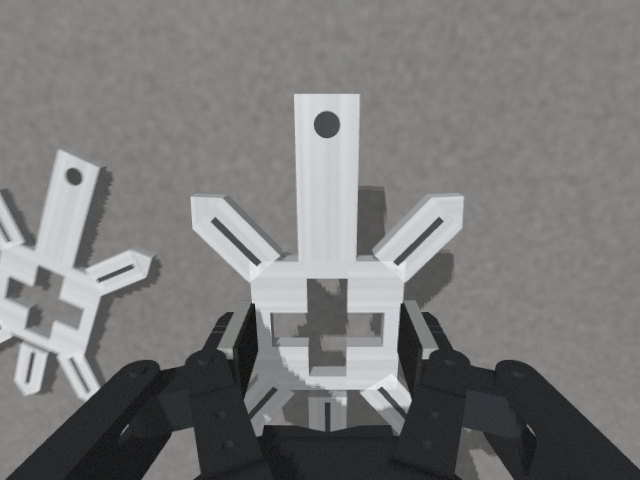

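The plate is held and level. Its tab hole is at (327,124) and its bore at (327,327).

```bash
cat >> h.py <<'E'
def tabhole(w,uv,zt,s,rad=25):
    "dark round hole near pixel uv -> tool-frame xy at height zt"
    g=cv2.cvtColor(w["frame"],cv2.COLOR_RGB2GRAY); m=(g<135).astype(np.uint8)
    n,l,st,c=cv2.connectedComponentsWithStats(m)
    i=min([j for j in range(1,n) if 100<st[j,4]<1500],key=lambda j:np.hypot(*(c[j]-uv)))
    R=Ro.from_rotvec(s["ee_rot"]).as_matrix()
    P=onz(w,[c[i]],zt)[0]; print("hole px",c[i].round(1),st[i,4],"tool xy mm",(1e3*R.T@(P-s["tcp_pos"]))[:2].round(1))
E
python3 - <<'E'
from h import *
w=cap("wrist"); s=status.state()
for b in (.034,.039,.044): tabhole(w,(327,124),s["tcp_pos"][2]+b-.002+.0,s)
R=Ro.from_rotvec(s["ee_rot"]).as_matrix()
print("bore", [(1e3*R.T@(onz(w,[(327,327)],s["tcp_pos"][2]+b)[0]-s["tcp_pos"])).round(1) for b in(.037,.042)])
g=cv2.cvtColor(w["frame"],cv2.COLOR_RGB2GRAY); print(g[300:360:6,262:400:6])
E
```

```text
hole px [326.5 124.2] 552 tool xy mm [79.1 -1. ]
hole px [326.5 124.2] 552 tool xy mm [79.1 -1. ]
hole px [326.5 124.2] 552 tool xy mm [79.2 -1. ]
bore [array([ -3.4,  -0.8, -37. ]), array([ -0.4,  -0.8, -42. ])]
[[208 205 202 204 201 200 202 203  82  88  84  85  83  77 101 205 205 204
  203 205 202 203 203]
 [208 205 206 206 208 204 206 205  87  86  86  85  82  85 101 205 209 205
  206 205 206 208 205]
 [207 206 179 181 182 183 180 184  82  80  82  84  82  82  92 169 171 167
  168 169 169 204 202]
 [202 207 129 130 131 130 128 134  84  85  87  85  86  81  85 125 132 129
  134  87 119 201 204]
 [132 205 131 130 130 130 132 133  87  88  85  87  81  83  82 131 131 131
  127  85 127 204 204]
 [132 127 124 128 127 127 133  84  82  82  89  83  84  85  84 134 132 127
  131  82 127 205 202]
 [128 131 108 130 130 127 123  84  82  85  87  87  86 104 118 132 132 128
  128 125 126 203 203]
 [129 128  91 137 149 150 151 149  81  83  91 128 129 132 142 151 151 149
  148 150 138 201 204]
 [128 126 124 201 202 200 202 199  81  86  86 138 135 132 154 200 198 201
  199 199 197 201 200]
 [129 130 132 188 205 207 205 205  86  87  88  88  84  83 166 205 206 204
  204 203 204 205 206]]
```

Emit:
{"api": "apply_moves", "payload": {
  "plan": [
    [0.4, 0, 0, -0.05, 0, 0, 0],
    [0.4, -0.045, -0.005, 0, 0, 0, 0],
    [0.4, -0.045, -0.005, 0, 0, 0, 0],
    [0.4, -0.045, -0.005, 0, 0, 0, 0],
    [0.4, -0.045, -0.005, 0, 0, 0, 0]
  ]
}}

```text
clock: 11.28
tcp_pos: [0.5917, 0.1321, 0.0644]
ee_rot: [2.176, 2.265, 0.0]
wrist_force: [0.7, -0.6, -1.6]
width: 0.058
```

Emit:
{"api": "apply_moves", "payload": {
  "plan": [
    [0.4, -0.045, -0.004, 0, 0, 0, 0],
    [0.4, -0.045, -0.004, 0, 0, 0, 0],
    [0.4, -0.045, -0.004, 0, 0, 0, 0],
    [0.4, 0, 0, 0, 0, 0, 0.146],
    [0.4, 0, 0, 0, 0, 0, 0.146]
  ]
}}

```text
clock: 11.9
tcp_pos: [0.5853, -0.003, 0.0644]
ee_rot: [2.49, 1.916, 0.0]
wrist_force: [-0.1, 0.2, -0.7]
width: 0.0581
```

Emit:
{"api": "apply_moves", "payload": {
  "plan": [
    [0.4, 0, 0, 0, 0, 0, 0],
    [0.4, 0, 0, 0, 0, 0, 0],
    [0.4, 0, 0, 0, 0, 0, 0],
    [0.4, 0, 0, 0, 0, 0, 0],
    [0.4, 0, 0, 0, 0, 0, 0]
  ]
}}

```text
clock: 12.52
tcp_pos: [0.5854, -0.0017, 0.0642]
ee_rot: [-2.482, -1.925, 0.0]
wrist_force: [0.5, -0.4, -1.2]
width: 0.0579
```

```bash
python3 - <<'E'
from h import *
w=cap("wrist"); s=status.state()
go(.5867,-.0024,.065,75.6)
tabhole(w,(327,124),s["tcp_pos"][2]+.04,s); save(w,"w6")
E
```

```text
shift mm [-0.3  1.4 -0.8] yaw now 75.58 turn about tool z -0.0003 rad (0.0 rows of .18) tilt [-0.0001 -0.    ] q7 -0.67 t 12.57 F [ 0.2  0.2 -1.1] w 0.0580
hole px [326.5 124.2] 553 tool xy mm [79.1 -0.8]
```

View pics/w6.png

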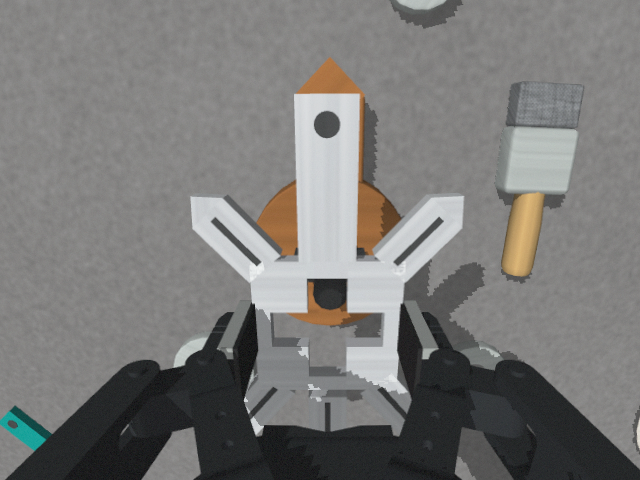

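The post tip shows through the bore at (329,293), and the nose lies under the tab. I'll shift +1.4 mm and lower it.

Emit:
{"api": "apply_moves", "payload": {
  "plan": [
    [0.4, 0, 0.0014, 0, 0, 0, 0],
    [0.4, 0, 0, 0.012, 0, 0, 0],
    [0.4, 0, 0, 0.014, 0, 0, 0],
    [0.4, 0, 0, 0.014, 0, 0, 0],
    [0.4, 0, 0, 0.006, 0, 0, 0]
  ]
}}

```text
clock: 13.2
tcp_pos: [0.586, -0.002, 0.0167]
ee_rot: [-2.482, -1.924, 0.003]
wrist_force: [-0.1, -0.2, 0.4]
width: 0.0575
```

```bash
python3 - <<'E'
from h import *
w=cap("wrist"); s=status.state()
go(.5867,-.0024,-.0115,75.6)
save(w,"w7",(220,80,440,400),2.2)
E
```

```text
shift mm [-0.2  0.9 28. ] yaw now 75.58 turn about tool z -0.0003 rad (0.0 rows of .18) tilt [-0.0022 -0.0001] q7 -0.71 t 13.25 F [ 0.1  0.6 -1.5] w 0.0581
```

View pics/w7.png

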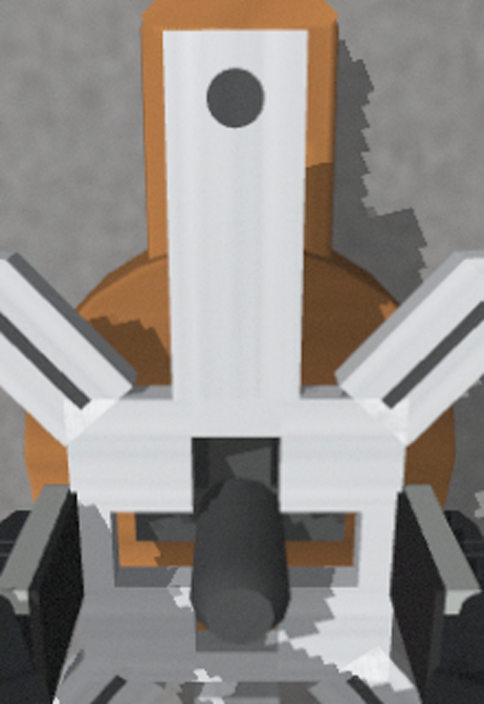

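The post and ribs are centred in the bore to about 1 mm. I'll nudge +0.8 mm in y, lower it and release.

Emit:
{"api": "apply_moves", "payload": {
  "plan": [
    [0.4, -0.0003, 0.0008, 0, 0, 0, 0],
    [0.4, 0, 0, 0.007, 0, 0, 0],
    [0.4, 0, 0, 0.008, 0, 0, 0],
    [0.4, 0, 0, 0.008, 0, 0, 0],
    [0.4, 0, 0, 0.0035, 0, 0, 0]
  ]
}}

```text
clock: 13.88
tcp_pos: [0.5871, -0.0026, -0.009]
ee_rot: [-2.483, -1.925, 0.001]
wrist_force: [1.2, -0.1, -2.0]
width: 0.058
```

Emit:
{"api": "apply_moves", "payload": {
  "plan": [
    [0.4, 0, 0, 0, 0, 0, 0],
    [0.8, 0, 0, 0, 0, 0, 0],
    [0.8, 0, 0, 0, 0, 0, 0],
    [0.8, 0, 0, 0, 0, 0, 0],
    [0.8, 0, 0, 0, 0, 0, 0]
  ]
}}

```text
clock: 14.5
tcp_pos: [0.5876, -0.0026, -0.0081]
ee_rot: [2.483, 1.925, 0.0]
wrist_force: [1.1, -1.0, -0.0]
width: 0.068
```

Emit:
{"api": "apply_moves", "payload": {
  "plan": [
    [0.8, 0, 0, -0.02, 0, 0, 0],
    [0.8, 0, 0, -0.05, 0, 0, 0],
    [0.8, 0, 0, -0.05, 0, 0, 0],
    [0.8, 0, 0, -0.05, 0, 0, 0],
    [0.8, 0, 0, -0.03, 0, 0, 0]
  ]
}}

```text
clock: 15.12
tcp_pos: [0.588, -0.0025, 0.1945]
ee_rot: [2.482, 1.924, 0.003]
wrist_force: [0.6, -0.4, -0.1]
width: 0.0685
```

```bash
python3 - <<'E'
from plate import *
go(.5867,-.0024,-.0115,75.6)
d=cap("scene"); u=proj(d,[.5858,-.0022,.03])[0].astype(int); print(u)
w=cap("wrist")
a=d["frame"][u[1]-75:u[1]+75,u[0]-75:u[0]+75]; b=w["frame"][60:300,200:440]
im=np.hstack([cv2.resize(a,(400,400),interpolation=2),cv2.resize(b,(400,400),interpolation=2)]); cv2.imwrite("pics/c1.png",im[:,:,::-1])
try: plate("top",.6061+.0,.3114)
except Exception as e: print(e)
for x,y in((.4435,.2881),(.5838,-.3076),(.4437,-.3042)):
    try: plate("top",x,y)
    except Exception as e: print(e)
E
```

```text
shift mm [ -0.4  -1.8 206. ] yaw now 75.56 turn about tool z -0.0007 rad (0.0 rows of .18) tilt [0.0027 0.0001] q7 -0.58 t 15.12 F [ 0.6 -0.4 -0.1] w 0.0685
[291 271]
max() iterable argument is empty
bore A 1560 at 0.4439 0.2889 (nominal area 1216) tabholes ['146 0.0000 r0.0809 hd 66.23'] far r 0.0892 hd 61.5
bore rect (0.04642273113131523, 0.048553381115198135) 24.774221420288086
bore A 1578 at 0.5842 -0.3078 (nominal area 1216) tabholes [] far r 0.0883 hd 61.8
bore rect (0.04629279673099518, 0.04604422673583031) 9.843897819519043
bore A 1566 at 0.4436 -0.3042 (nominal area 1216) tabholes [] far r 0.0895 hd 57.5
bore rect (0.046191807836294174, 0.0469122938811779) 16.835098266601562
```

View pics/c1.png

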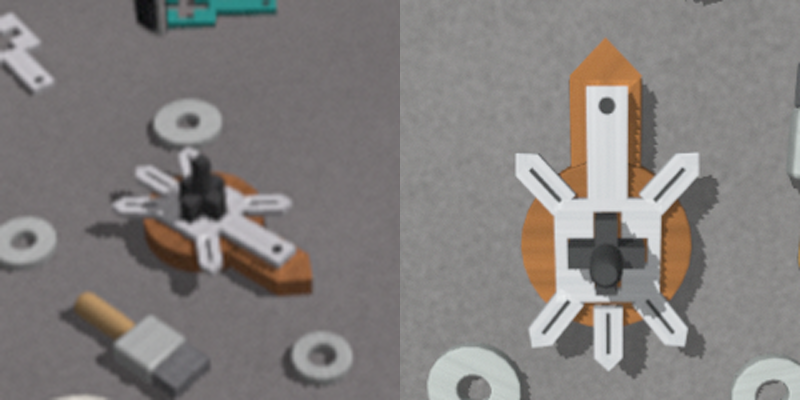

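Petal 1 is on the hub, tab over the nose, and looks flush in both views. Next is spacer A. It needs a half-turn regrasp, because the last joint cannot turn that far.

```bash
python3 - <<'E'
from h import *
w=cap("wrist"); d=cap("scene")
def hole(c,uv,r):
    g=cv2.cvtColor(c["frame"],cv2.COLOR_RGB2GRAY); n,l,st,ce=cv2.connectedComponentsWithStats((g<150).astype(np.uint8))
    i=min([j for j in range(1,n) if 4<st[j,4]<200],key=lambda j:np.hypot(*(ce[j]-uv))); return ce[i]
ex=np.array([.5858,-.0022,.029])+.079*np.array([.2487,.9686,0])
a=hole(w,proj(w,ex)[0],9); b=hole(d,proj(d,ex)[0],9)
print(a,b,proj(w,ex),proj(d,ex))
o1,r1=ray(w,[a]);o2,r2=ray(d,[b]); A=np.c_[r1[0],-r2[0]]; t=np.linalg.lstsq(A,o2-o1,rcond=None)[0]; print(o1+r1[0]*t[0],o2+r2[0]*t[1])
go(.582,-.306,.16,59.2)
E
```

```text
[327.84810127 121.44303797] [319.36363636 288.90909091] [[327.09182442 121.4457925 ]] [[319.24423906 287.69300886]]
[0.60607939 0.07414747 0.02583088] [0.60580251 0.07472425 0.02582947]
shift mm [-295.    71.    30.5] yaw now 75.57 turn about tool z 0.2858 rad (1.6 rows of .18) tilt [-0.0022 -0.0001] q7 -0.58 t 15.53 F [-0.7  0.   0.3] w 0.0683
```

Emit:
{"api": "apply_moves", "payload": {
  "plan": [
    [0.8, -0.059, 0.0142, 0, 0, 0, 0],
    [0.8, -0.059, 0.0142, 0, 0, 0, 0],
    [0.8, -0.059, 0.0142, 0, 0, 0, 0],
    [0.8, -0.059, 0.0142, 0, 0, 0, 0],
    [0.8, -0.059, 0.0142, 0, 0, 0, 0]
  ]
}}

```text
clock: 16.15
tcp_pos: [0.5822, -0.3076, 0.1906]
ee_rot: [-2.481, -1.924, 0.001]
wrist_force: [1.3, 0.4, 1.6]
width: 0.0684
```

Emit:
{"api": "apply_moves", "payload": {
  "plan": [
    [0.8, 0, 0, 0.015, 0, 0, 0.143],
    [0.8, 0, 0, 0.015, 0, 0, 0.143],
    [0.8, 0, 0, 0, 0, 0, 0],
    [0.8, 0, 0, 0, 0, 0, 0],
    [0.8, 0, 0, 0, 0, 0, 0]
  ]
}}

```text
clock: 16.77
tcp_pos: [0.5831, -0.3058, 0.1622]
ee_rot: [2.73, 1.554, 0.001]
wrist_force: [-1.6, -0.2, -0.4]
width: 0.0686
```

```bash
python3 - <<'E'
from plate import *
w,B,T=plate("wrist",.582,-.306)
h=np.degrees(np.arctan2(T[0][2]-B[2],T[0][1]-B[1])) if T else 59.2
go(B[1],B[2],-.0355,h)
E
```

```text
bore A 1163 at 0.5821 -0.3053 (nominal area 1216) tabholes ['14 0.0000 r0.0749 hd 171.18', '10 0.0000 r0.0857 hd 149.63', '20 0.0000 r0.0707 hd 145.86', '106 0.0000 r0.0710 hd 136.93', '66 0.0000 r0.0798 hd 59.54'] far r 0.0995 hd 142.3
bore rect (0.04299473762512207, 0.0422871857881546) 14.242018699645996
shift mm [ 1.000e-01 -1.200e+00  1.978e+02] yaw now 59.26 turn about tool z -1.9534 rad (10.9 rows of .18) tilt [ 0.0006 -0.0003] q7 -0.33 t 16.82 F [ 0.5  0.2 -0.2] w 0.0686
```

Emit:
{"api": "apply_moves", "payload": {
  "plan": [
    [0.8, 0, -0.0012, 0.05, 0, 0, -0.005],
    [0.8, 0, 0, 0.05, 0, 0, 0],
    [0.8, 0, 0, 0.05, 0, 0, 0],
    [0.8, 0, 0, 0.04, 0, 0, 0],
    [0.8, 0, 0, 0.007, 0, 0, 0]
  ]
}}

```text
clock: 17.45
tcp_pos: [0.5803, -0.3045, -0.0374]
ee_rot: [-2.724, -1.558, 0.004]
wrist_force: [0.4, -0.1, 0.5]
width: 0.0687
```

Emit:
{"api": "apply_moves", "payload": {
  "plan": [
    [0.8, 0, 0, 0, 0, 0, 0],
    [0.4, 0, 0, 0, 0, 0, 0],
    [0.4, 0, 0, 0, 0, 0, 0],
    [0.4, 0, 0, 0, 0, 0, 0],
    [0.4, 0, 0, 0, 0, 0, 0]
  ]
}}

```text
clock: 18.08
tcp_pos: [0.5829, -0.3059, -0.0328]
ee_rot: [2.726, 1.557, 0.003]
wrist_force: [-0.4, 1.2, 8.1]
width: 0.0573
```

Emit:
{"api": "apply_moves", "payload": {
  "plan": [
    [0.4, 0, 0, 0, 0, 0, 0],
    [0.4, 0, 0, -0.02, 0, 0, 0],
    [0.4, 0, 0, -0.02, 0, 0, 0],
    [0.4, 0, 0, 0, 0, 0, 0],
    [0.4, 0, 0, 0, 0, 0, 0]
  ]
}}

```text
clock: 18.7
tcp_pos: [0.5816, -0.3055, 0.0051]
ee_rot: [2.728, 1.558, 0.0]
wrist_force: [-0.4, 1.0, -1.8]
width: 0.0573
```

```bash
python3 - <<'E'
from h import *
w=cap("wrist"); s=status.state(); tabhole(w,(327,124),s["tcp_pos"][2]+.042,s); go(.584,-.307,-.034,-26)
E
```

```text
hole px [326.  120.5] 521 tool xy mm [80.1 -0.7]
shift mm [-0.1  3.1 38.6] yaw now 59.46 turn about tool z 1.4916 rad (8.3 rows of .18) tilt [-0.0004  0.0001] q7 -0.40 t 18.75 F [-0.9  0.7 -1.2] w 0.0578
```

Emit:
{"api": "apply_moves", "payload": {
  "plan": [
    [0.4, 0, 0, 0, 0, 0, 0.165],
    [0.4, 0, 0, 0, 0, 0, 0.165],
    [0.4, 0, 0, 0, 0, 0, 0.165],
    [0.4, 0, 0, 0, 0, 0, 0.165],
    [0.4, 0, 0, 0, 0, 0, 0.165]
  ]
}}

```text
clock: 19.38
tcp_pos: [0.5811, -0.305, 0.0038]
ee_rot: [-3.124, -0.325, 0.002]
wrist_force: [-0.6, -0.2, -0.6]
width: 0.0575
```

Emit:
{"api": "apply_moves", "payload": {
  "plan": [
    [0.4, 0, 0, 0, 0, 0, 0.165],
    [0.4, 0, 0, 0, 0, 0, 0.165],
    [0.4, 0, 0, 0, 0, 0, 0.165],
    [0.4, 0, 0, 0, 0, 0, 0.165],
    [0.4, 0, 0, 0, 0, 0, 0]
  ]
}}

```text
clock: 20.0
tcp_pos: [0.5813, -0.3048, 0.0039]
ee_rot: [3.064, -0.694, -0.002]
wrist_force: [0.3, -0.5, -1.7]
width: 0.0576
```

Emit:
{"api": "apply_moves", "payload": {
  "plan": [
    [0.4, 0, 0, 0.015, 0, 0, 0],
    [0.4, 0, 0, 0.015, 0, 0, 0],
    [0.4, 0, 0, 0.005, 0, 0, 0],
    [0.4, 0, 0, 0.001, 0, 0, 0],
    [0.4, 0, 0, 0, 0, 0, 0]
  ]
}}

```text
clock: 20.62
tcp_pos: [0.5817, -0.3055, -0.0311]
ee_rot: [3.063, -0.696, 0.0]
wrist_force: [0.3, 0.3, -2.0]
width: 0.0572
```

```bash
python3 - <<'E'
from h import *
s=status.state();print(s["q"].round(2)); go(.5816,-.3055,-.032,-26)
E
```

```text
[ 0.3   0.82  0.15  1.9  -0.27  0.44 -1.37]
shift mm [-0.1  0.   0.9] yaw now -25.62 turn about tool z 0.0067 rad (0.0 rows of .18) tilt [ 0.0001 -0.0001] q7 -1.37 t 20.62 F [ 0.3  0.3 -2. ] w 0.0572
```

Emit:
{"api": "apply_moves", "payload": {
  "plan": [
    [0.8, 0, 0, 0.0005, 0, 0, 0],
    [0.8, 0, 0, 0, 0, 0, 0],
    [0.8, 0, 0, 0, 0, 0, 0],
    [0.8, 0, 0, -0.02, 0, 0, 0],
    [0.8, 0, 0, -0.05, 0, 0, 0]
  ]
}}

```text
clock: 21.25
tcp_pos: [0.5805, -0.3047, 0.0382]
ee_rot: [-3.063, 0.696, 0.006]
wrist_force: [0.9, 0.6, 0.2]
width: 0.0683
```

Emit:
{"api": "apply_moves", "payload": {
  "plan": [
    [0.8, 0, 0, -0.025, 0, 0, -0.175],
    [0.8, 0, 0, -0.025, 0, 0, -0.175],
    [0.8, 0, 0, -0.025, 0, 0, -0.175],
    [0.8, 0, 0, -0.025, 0, 0, -0.175],
    [0.8, 0, 0, -0.02, 0, 0, -0.175]
  ]
}}

```text
clock: 21.88
tcp_pos: [0.5816, -0.3058, 0.161]
ee_rot: [3.066, 0.675, 0.002]
wrist_force: [-0.0, -0.0, 0.0]
width: 0.0684
```

Emit:
{"api": "apply_moves", "payload": {
  "plan": [
    [0.8, 0, 0, 0, 0, 0, -0.175],
    [0.8, 0, 0, 0, 0, 0, -0.175],
    [0.8, 0, 0, 0, 0, 0, -0.175],
    [0.8, 0, 0, 0, 0, 0, -0.175],
    [0.8, 0, 0, 0, 0, 0, -0.175]
  ]
}}

```text
clock: 22.5
tcp_pos: [0.5814, -0.3058, 0.1598]
ee_rot: [2.492, 1.91, -0.001]
wrist_force: [0.0, -1.1, -0.3]
width: 0.0685
```

Emit:
{"api": "apply_moves", "payload": {
  "plan": [
    [0.8, 0, 0, 0, 0, 0, -0.175],
    [0.8, 0, 0, 0, 0, 0, -0.175],
    [0.8, 0, 0, 0, 0, 0, -0.175],
    [0.8, 0, 0, 0, 0, 0, -0.175],
    [0.8, 0, 0, 0, 0, 0, -0.175]
  ]
}}

```text
clock: 23.12
tcp_pos: [0.5813, -0.306, 0.1597]
ee_rot: [1.448, 2.787, -0.003]
wrist_force: [-0.9, -0.4, -1.1]
width: 0.0687
```

Emit:
{"api": "apply_moves", "payload": {
  "plan": [
    [0.8, 0, 0, 0, 0, 0, -0.175],
    [0.8, 0, 0, 0, 0, 0, -0.175],
    [0.8, 0, 0, 0, 0, 0, -0.167],
    [0.8, 0, 0, 0, 0, 0, 0],
    [0.8, 0, 0, 0, 0, 0, 0]
  ]
}}

```text
clock: 23.75
tcp_pos: [0.5815, -0.3057, 0.1589]
ee_rot: [0.702, 3.062, -0.002]
wrist_force: [0.1, 0.1, -0.6]
width: 0.0684
```

```bash
python3 - <<'E'
from plate import *
s=status.state();print(s["q"].round(2))
w,B,T=plate("wrist",.582,-.3055)
go(B[1],B[2],-.033,154.4)
E
```

```text
[ 0.81  0.64 -0.66  1.77  0.49  0.89  1.06]
bore A 1108 at 0.5805 -0.3047 (nominal area 1216) tabholes ['69 0.0000 r0.0811 hd -25.68', '11 0.0000 r0.0750 hd 172.17', '5 0.0000 r0.0869 hd 138.20', '6 0.0000 r0.0857 hd 150.50', '34 0.0000 r0.0857 hd 166.22'] far r 0.1840 hd 175.2
bore rect (0.04311302304267883, 0.04177446290850639) 19.175703048706055
shift mm [  1.5   0.4 191.8] yaw now 154.22 turn about tool z -0.0032 rad (0.0 rows of .18) tilt [ 0.0001 -0.001 ] q7 1.06 t 23.80 F [-0.6  0.2 -0.3] w 0.0680
```

Emit:
{"api": "apply_moves", "payload": {
  "plan": [
    [0.8, 0.0015, 0.0004, 0.05, 0, 0, -0.003],
    [0.8, 0, 0, 0.05, 0, 0, 0],
    [0.8, 0, 0, 0.05, 0, 0, 0],
    [0.8, 0, 0, 0.035, 0, 0, 0],
    [0.8, 0, 0, 0.007, 0, 0, 0]
  ]
}}

```text
clock: 24.42
tcp_pos: [0.5793, -0.3037, -0.0357]
ee_rot: [-0.692, -3.061, -0.0]
wrist_force: [0.2, -0.3, 0.5]
width: 0.0683
```

Emit:
{"api": "apply_moves", "payload": {
  "plan": [
    [0.8, 0, 0, 0, 0, 0, 0],
    [0.4, 0, 0, 0, 0, 0, 0],
    [0.4, 0, 0, 0, 0, 0, 0],
    [0.4, 0, 0, 0, 0, 0, 0],
    [0.4, 0, 0, 0, 0, 0, 0]
  ]
}}

```text
clock: 25.05
tcp_pos: [0.5815, -0.3046, -0.0315]
ee_rot: [0.692, 3.062, -0.001]
wrist_force: [-2.6, 1.7, 8.3]
width: 0.0573
```

Emit:
{"api": "apply_moves", "payload": {
  "plan": [
    [0.4, 0, 0, 0, 0, 0, 0],
    [0.4, 0, 0, -0.04, 0, 0, 0],
    [0.4, 0, 0, -0.05, 0, 0, 0],
    [0.4, 0, 0, -0.01, 0, 0, 0],
    [0.4, 0, 0, 0, 0, 0, 0.14]
  ]
}}

```text
clock: 25.68
tcp_pos: [0.5808, -0.3052, 0.068]
ee_rot: [0.909, 3.004, -0.001]
wrist_force: [-0.4, -0.1, -1.7]
width: 0.057
```

Emit:
{"api": "apply_moves", "payload": {
  "plan": [
    [0.4, 0, 0, 0, 0, 0, 0.18],
    [0.4, 0, 0, 0, 0, 0, 0.18],
    [0.4, 0, 0, 0, 0, 0, 0.18],
    [0.4, 0, 0, 0, 0, 0, 0.18],
    [0.4, 0, 0, 0, 0, 0, 0.18]
  ]
}}

```text
clock: 26.3
tcp_pos: [0.5802, -0.3045, 0.0663]
ee_rot: [2.13, 2.309, -0.0]
wrist_force: [0.7, -0.1, -1.7]
width: 0.0569
```

Emit:
{"api": "apply_moves", "payload": {
  "plan": [
    [0.4, 0, 0, 0, 0, 0, 0.168],
    [0.4, 0, 0, 0, 0, 0, 0.168],
    [0.4, 0, 0, 0, 0, 0, 0],
    [0.4, 0, 0, 0, 0, 0, 0],
    [0.4, 0, 0, 0, 0, 0, 0]
  ]
}}

```text
clock: 26.92
tcp_pos: [0.5803, -0.3044, 0.0662]
ee_rot: [-2.478, -1.93, -0.0]
wrist_force: [0.1, 1.3, -1.0]
width: 0.0569
```

```bash
python3 - <<'E'
from h import *
go(.5867,-.0024,.065,75.6)
E
```

```text
shift mm [294.4 -67.7   1.2] yaw now 75.83 turn about tool z 0.0041 rad (0.0 rows of .18) tilt [-0.0001  0.0002] q7 -0.07 t 26.93 F [ 0.1  1.3 -1. ] w 0.0569
```

Emit:
{"api": "apply_moves", "payload": {
  "plan": [
    [0.4, 0.059, -0.0136, 0, 0, 0, 0.004],
    [0.4, 0.059, -0.0135, 0, 0, 0, 0],
    [0.4, 0.059, -0.0135, 0, 0, 0, 0],
    [0.4, 0.059, -0.0135, 0, 0, 0, 0],
    [0.4, 0.0585, -0.0135, 0, 0, 0, 0]
  ]
}}

```text
clock: 27.55
tcp_pos: [0.5886, -0.0005, 0.0664]
ee_rot: [2.483, 1.925, 0.001]
wrist_force: [1.6, -0.1, -1.0]
width: 0.0569
```

Emit:
{"api": "apply_moves", "payload": {
  "plan": [
    [0.4, 0, 0, 0, 0, 0, 0],
    [0.4, 0, 0, 0.01, 0, 0, 0],
    [0.4, 0, 0, 0.01, 0, 0, 0],
    [0.4, 0, 0, 0, 0, 0, 0],
    [0.4, 0, 0, 0, 0, 0, 0]
  ]
}}

```text
clock: 28.18
tcp_pos: [0.5884, -0.0032, 0.046]
ee_rot: [-2.485, -1.922, 0.001]
wrist_force: [0.4, -0.3, -1.1]
width: 0.0569
```

```bash
python3 - <<'E'
from h import *
go(.5867,-.0024,.045,75.6)
w=cap("wrist"); save(w,"w8",(220,80,440,400),2)
print(proj(w,[.5858,-.0022,.08]),proj(w,[.5858,-.0022,.047]))
E
```

```text
shift mm [ 0.4 -1.9  1. ] yaw now 75.43 turn about tool z -0.0030 rad (0.0 rows of .18) tilt [-0.0004 -0.0002] q7 -0.54 t 28.18 F [ 0.4 -0.3 -1.1] w 0.0569
[[322.18671669 316.70458957]] [[323.08424526 284.09668048]]
```

View pics/w8.png

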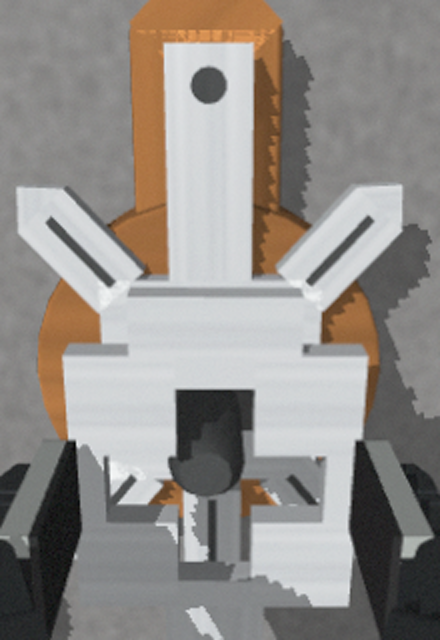

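Emit:
{"api": "apply_moves", "payload": {
  "plan": [
    [0.4, 0, -0.0018, 0, 0, 0, -0.003],
    [0.4, 0, 0, 0.01, 0, 0, 0],
    [0.4, 0, 0, 0.01, 0, 0, 0],
    [0.4, 0, 0, 0.007, 0, 0, 0],
    [0.4, 0, 0, 0, 0, 0, 0]
  ]
}}

```text
clock: 28.85
tcp_pos: [0.5862, -0.0017, 0.0184]
ee_rot: [-2.48, -1.927, 0.002]
wrist_force: [-0.2, 0.3, -1.3]
width: 0.057
```

```bash
python3 - <<'E'
from h import *
go(.5867,-.0024,-.001,75.6)
E
```

```text
shift mm [-0.5  0.6 19.4] yaw now 75.69 turn about tool z 0.0016 rad (0.0 rows of .18) tilt [-0.0015 -0.0001] q7 -0.55 t 28.85 F [-0.2  0.3 -1.3] w 0.0570
```

Emit:
{"api": "apply_moves", "payload": {
  "plan": [
    [0.4, -0.0004, 0.0006, 0.002, 0, 0, 0],
    [0.4, 0, 0, 0.005, 0, 0, 0],
    [0.4, 0, 0, 0.005, 0, 0, 0],
    [0.4, 0, 0, 0.005, 0, 0, 0],
    [0.4, 0, 0, 0.002, 0, 0, 0]
  ]
}}

```text
clock: 29.48
tcp_pos: [0.587, -0.0023, -0.0002]
ee_rot: [-2.481, -1.927, 0.001]
wrist_force: [-0.2, -0.1, -0.6]
width: 0.0571
```

Emit:
{"api": "apply_moves", "payload": {
  "plan": [
    [0.4, 0, 0, 0, 0, 0, 0],
    [0.8, 0, 0, 0, 0, 0, 0],
    [0.8, 0, 0, 0, 0, 0, 0],
    [0.8, 0, 0, 0, 0, 0, 0],
    [0.8, 0, 0, 0, 0, 0, 0]
  ]
}}

```text
clock: 30.1
tcp_pos: [0.5873, -0.0024, 0.0004]
ee_rot: [2.481, 1.927, 0.0]
wrist_force: [0.7, 0.5, 0.4]
width: 0.0684
```

Emit:
{"api": "apply_moves", "payload": {
  "plan": [
    [0.8, 0, 0, -0.02, 0, 0, 0],
    [0.8, 0, 0, -0.05, 0, 0, 0],
    [0.8, 0, 0, -0.05, 0, 0, 0],
    [0.8, 0, 0, -0.05, 0, 0, 0],
    [0.8, 0, 0, -0.03, 0, 0, 0]
  ]
}}

```text
clock: 30.72
tcp_pos: [0.5878, -0.0024, 0.2031]
ee_rot: [2.48, 1.926, 0.004]
wrist_force: [-0.5, 0.1, -0.4]
width: 0.0684
```

```bash
cat > chk.py <<'E'
from h import *
def cpic(name):
    d=cap("scene"); u=proj(d,[.5858,-.0022,.04])[0].astype(int); w=cap("wrist")
    a=d["frame"][u[1]-60:u[1]+60,u[0]-60:u[0]+60]; b=w["frame"][60:300,200:440]
    im=np.hstack([cv2.resize(a,(400,400),interpolation=2),cv2.resize(b,(400,400),interpolation=2)]); cv2.imwrite("pics/%s.png"%name,im[:,:,::-1])
    return d,w
E
python3 - <<'E'
from plate import *
from chk import cpic
cpic("c2"); plate("top",.4439,.2889); go(.442,.291,.16,66.3)
E
```

```text
bore A 1533 at 0.4440 0.2888 (nominal area 1216) tabholes ['134 0.0000 r0.0807 hd 65.93'] far r 0.0892 hd 61.5
bore rect (0.046563588082790375, 0.04662405326962471) 18.444618225097656
shift mm [ 248.1 -214.3   41.5] yaw now 75.66 turn about tool z 0.1634 rad (0.9 rows of .18) tilt [0.0033 0.    ] q7 -0.47 t 30.88 F [-0.5  0.2 -1.5] w 0.0684
```

View pics/c2.png

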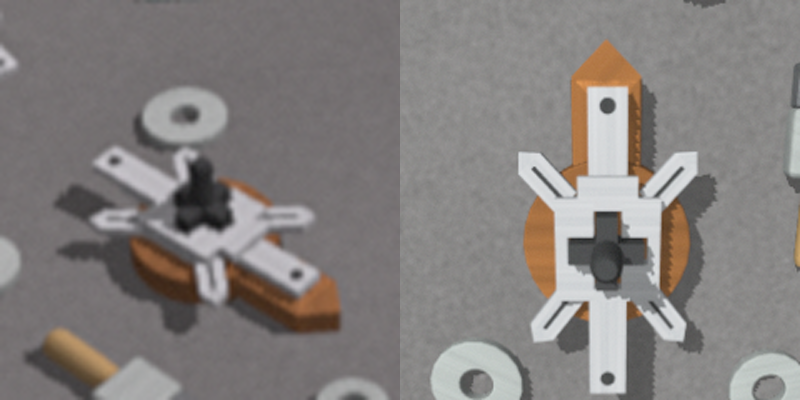

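Spacer 1 is flat on petal 1, with its tab opposite the nose at (608,378) in the crop. Next is petal B.

Emit:
{"api": "apply_moves", "payload": {
  "plan": [
    [0.8, 0.0413, -0.0357, 0, 0, 0, 0],
    [0.8, 0.0413, -0.0357, 0, 0, 0, 0],
    [0.8, 0.0413, -0.0357, 0, 0, 0, 0],
    [0.8, 0.0413, -0.0357, 0, 0, 0, 0],
    [0.8, 0.0413, -0.0357, 0, 0, 0, 0]
  ]
}}

```text
clock: 31.5
tcp_pos: [0.4638, 0.2429, 0.199]
ee_rot: [-2.481, -1.927, 0.003]
wrist_force: [0.5, 0.5, -0.6]
width: 0.0684
```

Emit:
{"api": "apply_moves", "payload": {
  "plan": [
    [0.8, 0.0413, -0.0357, 0, 0, 0, 0],
    [0.8, 0, 0, 0.02, 0, 0, 0.163],
    [0.8, 0, 0, 0.02, 0, 0, 0],
    [0.8, 0, 0, 0, 0, 0, 0],
    [0.8, 0, 0, 0, 0, 0, 0]
  ]
}}

```text
clock: 32.12
tcp_pos: [0.4409, 0.2906, 0.1601]
ee_rot: [-2.63, -1.719, 0.001]
wrist_force: [-0.2, 0.7, 0.4]
width: 0.0682
```

```bash
python3 - <<'E'
from plate import *
w,B,T=plate("wrist",.442,.291)
T=sorted(T,key=lambda q:abs(np.hypot(q[1]-B[1],q[2]-B[2])-.0795))
h=np.degrees(np.arctan2(T[0][2]-B[2],T[0][1]-B[1]))
go(B[1],B[2],-.033,h)
E
```

```text
bore A 1174 at 0.4418 0.2917 (nominal area 1216) tabholes ['21 0.0000 r0.0821 hd -113.88', '9 0.0000 r0.0767 hd -113.76', '66 0.0000 r0.0795 hd 66.28'] far r 0.0927 hd 67.2
bore rect (0.042623985558748245, 0.04191563278436661) 21.404848098754883
shift mm [  1.2   0.2 193.5] yaw now 66.32 turn about tool z 0.0007 rad (0.0 rows of .18) tilt [0.0001 0.0001] q7 -1.25 t 32.17 F [-0.8  0.9  0.4] w 0.0681
```

Emit:
{"api": "apply_moves", "payload": {
  "plan": [
    [0.8, 0.0012, 0.0002, 0.05, 0, 0, 0],
    [0.8, 0, 0, 0.05, 0, 0, 0],
    [0.8, 0, 0, 0.05, 0, 0, 0],
    [0.8, 0, 0, 0.035, 0, 0, 0],
    [0.8, 0, 0, 0.007, 0, 0, 0]
  ]
}}

```text
clock: 32.8
tcp_pos: [0.4411, 0.2913, -0.0331]
ee_rot: [2.629, 1.719, -0.004]
wrist_force: [-1.0, -0.3, 0.7]
width: 0.0681
```

Emit:
{"api": "apply_moves", "payload": {
  "plan": [
    [0.8, 0, 0, 0, 0, 0, 0],
    [0.4, 0, 0, 0, 0, 0, 0],
    [0.4, 0, 0, 0, 0, 0, 0],
    [0.4, 0, 0, 0, 0, 0, 0],
    [0.4, 0, 0, 0, 0, 0, 0]
  ]
}}

```text
clock: 33.42
tcp_pos: [0.4425, 0.2923, -0.0294]
ee_rot: [-2.63, -1.718, -0.005]
wrist_force: [-1.9, -1.2, 9.0]
width: 0.056
```

Emit:
{"api": "apply_moves", "payload": {
  "plan": [
    [0.4, 0, 0, 0, 0, 0, 0],
    [0.4, 0, 0, -0.04, 0, 0, 0],
    [0.4, 0, 0, -0.05, 0, 0, 0],
    [0.4, 0, 0, -0.01, 0, 0, -0.163],
    [0.4, 0, 0, 0, 0, 0, 0]
  ]
}}

```text
clock: 34.05
tcp_pos: [0.4428, 0.292, 0.0708]
ee_rot: [-2.483, -1.925, -0.007]
wrist_force: [0.3, 0.2, -1.5]
width: 0.0552
```

```bash
python3 - <<'E'
from h import *
w=cap("wrist"); s=status.state(); tabhole(w,(327,124),s["tcp_pos"][2]+.042,s); go(.5867,-.0024,.065,75.6)
E
```

```text
hole px [326.8 123.5] 502 tool xy mm [79.7 -0.5]
shift mm [-248.4  213.7    4.5] yaw now 75.45 turn about tool z -0.0025 rad (0.0 rows of .18) tilt [0.0019 0.0016] q7 -1.22 t 34.10 F [-0.1 -1.2 -0.4] w 0.0555
```

Emit:
{"api": "apply_moves", "payload": {
  "plan": [
    [0.4, -0.0355, 0.0305, 0, 0, 0, 0],
    [0.4, -0.0355, 0.0305, 0, 0, 0, 0],
    [0.4, -0.0355, 0.0305, 0, 0, 0, 0],
    [0.4, -0.0355, 0.0305, 0, 0, 0, 0],
    [0.4, -0.0355, 0.0305, 0, 0, 0, -0.0025]
  ]
}}

```text
clock: 34.72
tcp_pos: [0.5455, 0.0806, 0.0675]
ee_rot: [-2.481, -1.926, 0.002]
wrist_force: [0.9, 0.9, -0.9]
width: 0.0551
```

Emit:
{"api": "apply_moves", "payload": {
  "plan": [
    [0.4, -0.0355, 0.0305, 0, 0, 0, 0],
    [0.4, -0.0355, 0.0305, 0, 0, 0, 0],
    [0.4, 0, 0, 0, 0, 0, 0],
    [0.4, 0, 0, 0, 0, 0, 0],
    [0.4, 0, 0, 0, 0, 0, 0]
  ]
}}

```text
clock: 35.35
tcp_pos: [0.5866, -0.0003, 0.068]
ee_rot: [-2.477, -1.931, 0.001]
wrist_force: [0.5, -0.2, -0.2]
width: 0.0551
```

```bash
python3 - <<'E'
from h import *
w=cap("wrist"); s=status.state(); tabhole(w,(327,124),s["tcp_pos"][2]+.04,s); go(.5862,-.0025,.022,75.6)
E
```

```text
hole px [326.7 123.4] 498 tool xy mm [79.3 -0.9]
shift mm [-2.3  0.  46.1] yaw now 75.90 turn about tool z 0.0051 rad (0.0 rows of .18) tilt [-0.0006  0.0004] q7 -0.67 t 35.40 F [ 0.5  0.1 -1.6] w 0.0555
```

Emit:
{"api": "apply_moves", "payload": {
  "plan": [
    [0.4, -0.0022, 0.0002, 0.01, 0, 0, 0.005],
    [0.4, 0, 0, 0.012, 0, 0, 0],
    [0.4, 0, 0, 0.012, 0, 0, 0],
    [0.4, 0, 0, 0.012, 0, 0, 0],
    [0.4, 0, 0, 0, 0, 0, 0]
  ]
}}

```text
clock: 36.02
tcp_pos: [0.5861, -0.0039, 0.0209]
ee_rot: [-2.482, -1.924, 0.003]
wrist_force: [-0.7, -0.0, -1.9]
width: 0.0551
```

```bash
python3 - <<'E'
from h import *
w=cap("wrist"); s=status.state(); tabhole(w,(327,124),s["tcp_pos"][2]+.04,s); go(.5865,-.0024,.008,75.6)
E
```

```text
hole px [326.6 123.4] 495 tool xy mm [79.2 -1.1]
shift mm [ 1.4 -0.4 13.6] yaw now 75.55 turn about tool z -0.0009 rad (0.0 rows of .18) tilt [-0.0013 -0.0001] q7 -0.70 t 36.08 F [-0.2  0.  -0.5] w 0.0554
```

Emit:
{"api": "apply_moves", "payload": {
  "plan": [
    [0.4, 0.001, 0, 0, 0, 0, 0],
    [0.4, 0, 0, 0.004, 0, 0, 0],
    [0.4, 0, 0, 0.004, 0, 0, 0],
    [0.4, 0, 0, 0.004, 0, 0, 0],
    [0.4, 0, 0, 0.001, 0, 0, 0]
  ]
}}

```text
clock: 36.7
tcp_pos: [0.587, -0.003, 0.0089]
ee_rot: [-2.483, -1.924, 0.001]
wrist_force: [-0.5, -0.5, -0.8]
width: 0.055
```

Emit:
{"api": "apply_moves", "payload": {
  "plan": [
    [0.4, 0, 0, 0, 0, 0, 0],
    [0.8, 0, 0, 0, 0, 0, 0],
    [0.8, 0, 0, 0, 0, 0, 0],
    [0.8, 0, 0, 0, 0, 0, 0],
    [0.8, 0, 0, 0, 0, 0, 0]
  ]
}}

```text
clock: 37.33
tcp_pos: [0.5872, -0.003, 0.0093]
ee_rot: [2.483, 1.924, 0.0]
wrist_force: [-0.7, -0.3, -0.0]
width: 0.0681
```

Emit:
{"api": "apply_moves", "payload": {
  "plan": [
    [0.8, 0, 0, -0.02, 0, 0, 0],
    [0.8, 0, 0, -0.05, 0, 0, 0],
    [0.8, 0, 0, -0.05, 0, 0, 0],
    [0.8, 0, 0, -0.04, 0, 0, 0],
    [0.8, 0, 0, -0.02, 0, 0, 0]
  ]
}}

```text
clock: 37.95
tcp_pos: [0.5879, -0.0029, 0.1919]
ee_rot: [2.482, 1.923, 0.004]
wrist_force: [0.8, -0.3, 0.0]
width: 0.0679
```

```bash
cat >> chk.py <<'E'
def tri(zexp,sgn=1):
    "tab hole of the top plate triangulated from wrist and scene"
    w=cap("wrist"); d=cap("scene")
    ex=np.array([.5858,-.0022,zexp])+sgn*.0795*np.array([.2487,.9686,0]); out=[]
    for c in (w,d):
        g=cv2.cvtColor(c["frame"],cv2.COLOR_RGB2GRAY); n,l,st,ce=cv2.connectedComponentsWithStats((g<150).astype(np.uint8)); uv=proj(c,ex)[0]
        i=min([j for j in range(1,n) if 4<st[j,4]<250],key=lambda j:np.hypot(*(ce[j]-uv))); out.append(ce[i]); print("px",ce[i].round(1),"expected",uv.round(1))
    o1,r1=ray(w,[out[0]]);o2,r2=ray(d,[out[1]]); t=np.linalg.lstsq(np.c_[r1[0],-r2[0]],o2-o1,rcond=None)[0]; print("tri",(o1+r1[0]*t[0]).round(4),(o2+r2[0]*t[1]).round(4),"expected",ex.round(4))
E
python3 - <<'E'
from plate import *
from chk import *
tri(.043); plate("top",.4436,-.3042); go(.442,-.302,.16,60)
E
```

```text
px [325.5 122.6] expected [324.8 121.2]
px [319.2 284.1] expected [319.3 283.1]
tri [0.6059 0.0736 0.0399] [0.6055 0.0743 0.0399] expected [0.6056 0.0748 0.043 ]
bore A 1558 at 0.4437 -0.3043 (nominal area 1216) tabholes [] far r 0.0895 hd 57.5
bore rect (0.046191807836294174, 0.0469122938811779) 16.835098266601562
shift mm [-325.9  -66.3   29.8] yaw now 75.52 turn about tool z 0.2709 rad (1.5 rows of .18) tilt [ 0.0021 -0.0002] q7 -0.58 t 38.10 F [-0.8 -0.2 -0.6] w 0.0682
```

The tab hole of petal 2 triangulates 14.1 mm above that of petal 1, exactly two plate thicknesses, so both plates are home. Next is spacer B.

Emit:
{"api": "apply_moves", "payload": {
  "plan": [
    [0.8, -0.0543, -0.011, 0, 0, 0, 0],
    [0.8, -0.0543, -0.011, 0, 0, 0, 0],
    [0.8, -0.0543, -0.011, 0, 0, 0, 0],
    [0.8, -0.0543, -0.011, 0, 0, 0, 0],
    [0.8, -0.0543, -0.011, 0, 0, 0, 0]
  ]
}}

```text
clock: 38.72
tcp_pos: [0.4645, -0.2533, 0.1879]
ee_rot: [-2.482, -1.923, 0.001]
wrist_force: [0.1, -0.4, 0.1]
width: 0.0685
```

Emit:
{"api": "apply_moves", "payload": {
  "plan": [
    [0.8, -0.0543, -0.011, 0, 0, 0, 0],
    [0.8, 0, 0, 0.015, 0, 0, 0.135],
    [0.8, 0, 0, 0.015, 0, 0, 0.135],
    [0.8, 0, 0, 0, 0, 0, 0],
    [0.8, 0, 0, 0, 0, 0, 0]
  ]
}}

```text
clock: 39.35
tcp_pos: [0.4419, -0.3015, 0.159]
ee_rot: [-2.716, -1.577, 0.001]
wrist_force: [0.3, 0.8, 0.4]
width: 0.0683
```

```bash
python3 - <<'E'
from plate import *
w,B,T=plate("wrist",.442,-.302)
T=sorted(T,key=lambda q:abs(np.hypot(q[1]-B[1],q[2]-B[2])-.0797)+ (1 if q[0]<40 else 0))
h=np.degrees(np.arctan2(T[0][2]-B[2],T[0][1]-B[1]))
print(status.state()["q"].round(2));go(B[1],B[2],-.0355,h)
E
```

```text
bore A 330 at 0.4363 -0.2904 (nominal area 1216) tabholes ['32 0.0000 r0.0899 hd -126.23', '21 0.0000 r0.0884 hd -113.87', '15 0.0000 r0.0868 hd -130.40', '42 0.0000 r0.0843 hd -117.72', '6 0.0000 r0.0851 hd -137.97', '123 0.0000 r0.0765 hd -126.43', '10 0.0000 r0.0891 hd -159.39', '15 0.0000 r0.0703 hd -140.51', '8 0.0000 r0.0845 hd -159.09', '24 0.0000 r0.0797 hd -157.59', '11 0.0000 r0.0850 hd -72.90', '63 0.0000 r0.0859 hd -165.67', '53 0.0000 r0.0735 hd -162.89', '69 0.0000 r0.0861 hd -173.05', '33 0.0000 r0.0713 hd -71.06', '52 0.0000 r0.0734 hd -177.38', '11 0.0000 r0.0700 hd 178.14', '63 0.0000 r0.0781 hd 177.28', '10 0.0000 r0.0870 hd -50.08', '11 0.0000 r0.0719 hd -53.59', '23 0.0000 r0.0785 hd 169.93', '60 0.0000 r0.0773 hd -47.62', '46 0.0000 r0.0863 hd -44.22', '43 0.0000 r0.0756 hd 165.55', '11 0.0000 r0.0806 hd -39.98', '10 0.0000 r0.0707 hd -41.34', '6 0.0000 r0.0737 hd -38.37', '27 0.0000 r0.0744 hd 159.74', '7 0.0000 r0.0770 hd -36.85', '5 0.0000 r0.0868 hd -34.40', '8 0.0000 r0.0799 hd -32.04', '6 0.0000 r0.0863 hd -29.97', '11 0.0000 r0.0780 hd -30.10', '7 0.0000 
[... 635 characters left out ...]
0.0741 hd 89.50', '26 0.0000 r0.0786 hd 97.81', '7 0.0000 r0.0863 hd 98.01', '13 0.0000 r0.0773 hd 88.73', '9 0.0000 r0.0779 hd 80.81', '14 0.0000 r0.0813 hd 86.50', '8 0.0000 r0.0816 hd 37.79', '62 0.0000 r0.0728 hd 53.59', '26 0.0000 r0.0780 hd 74.41', '18 0.0000 r0.0885 hd 86.67', '34 0.0000 r0.0800 hd 69.51', '18 0.0000 r0.0874 hd 42.69', '18 0.0000 r0.0879 hd 76.92', '10 0.0000 r0.0890 hd 57.53'] far r 0.4100 hd -57.7
bore rect (0.04259570688009262, 0.0186183862388134) 15.27202033996582
[ 0.69  0.44 -0.28  2.06  0.19  0.66 -0.23]
shift mm [  6.9 -10.6 194.8] yaw now 60.24 turn about tool z -2.0427 rad (11.3 rows of .18) tilt [-0.0001  0.0001] q7 -0.23 t 39.40 F [ 0.1 -0.1  0.4] w 0.0685
```

```bash
python3 - <<'E'
from plate import *
for thr in (165,178):
    w,B,T=plate("wrist",.442,-.302,thr=thr)
go(B[1],B[2],-.0345,60.24)
E
```

```text
bore A 1240 at 0.4414 -0.3019 (nominal area 1216) tabholes ['72 0.0000 r0.0798 hd 61.42'] far r 0.0906 hd 67.9
bore rect (0.04339717701077461, 0.04260936379432678) 16.810962677001953
bore A 1281 at 0.4415 -0.3020 (nominal area 1216) tabholes ['78 0.0000 r0.0800 hd 61.46'] far r 0.0906 hd 67.9
bore rect (0.044070515781641006, 0.04328697919845581) 16.867942810058594
shift mm [ -0.4  -0.6 194.1] yaw now 60.17 turn about tool z -0.0012 rad (0.0 rows of .18) tilt [ 0.0005 -0.0002] q7 -0.23 t 39.50 F [-0.3  0.5  0.6] w 0.0681
```

Emit:
{"api": "apply_moves", "payload": {
  "plan": [
    [0.8, -0.0003, -0.0006, 0.05, 0, 0, -0.022],
    [0.8, 0, 0, 0.05, 0, 0, 0],
    [0.8, 0, 0, 0.05, 0, 0, 0],
    [0.8, 0, 0, 0.036, 0, 0, 0],
    [0.8, 0, 0, 0.007, 0, 0, 0]
  ]
}}

```text
clock: 40.12
tcp_pos: [0.4406, -0.3011, -0.0354]
ee_rot: [-2.699, -1.603, 0.002]
wrist_force: [-0.6, 0.4, 0.6]
width: 0.0682
```

Emit:
{"api": "apply_moves", "payload": {
  "plan": [
    [0.8, 0, 0, 0, 0, 0, 0],
    [0.4, 0, 0, 0, 0, 0, 0],
    [0.4, 0, 0, 0, 0, 0, 0],
    [0.4, 0, 0, 0, 0, 0, 0],
    [0.4, 0, 0, 0, 0, 0, 0]
  ]
}}

```text
clock: 40.75
tcp_pos: [0.4419, -0.3023, -0.0317]
ee_rot: [2.7, 1.601, 0.002]
wrist_force: [-0.4, 1.6, 8.4]
width: 0.0572
```

Emit:
{"api": "apply_moves", "payload": {
  "plan": [
    [0.4, 0, 0, 0, 0, 0, 0],
    [0.4, 0, 0, -0.02, 0, 0, 0],
    [0.4, 0, 0, -0.02, 0, 0, 0],
    [0.4, 0, 0, 0, 0, 0, 0],
    [0.4, 0, 0, 0, 0, 0, 0]
  ]
}}

```text
clock: 41.38
tcp_pos: [0.4413, -0.3022, 0.0066]
ee_rot: [2.702, 1.601, 0.001]
wrist_force: [0.1, 0.1, -1.6]
width: 0.0572
```

```bash
python3 - <<'E'
from h import *
w=cap("wrist"); s=status.state(); tabhole(w,(327,124),s["tcp_pos"][2]+.042,s); go(.4415,-.302,-.034,-24)
E
```

```text
hole px [326.6 120.1] 511 tool xy mm [80.2 -0.5]
shift mm [ 0.2  0.3 40.2] yaw now 61.31 turn about tool z 1.4890 rad (8.3 rows of .18) tilt [ 0.0002 -0.0002] q7 -0.33 t 41.42 F [ 0.3 -0.5 -1.4] w 0.0571
```

Held. Now I'll turn it, set it down and regrasp.

Emit:
{"api": "apply_moves", "payload": {
  "plan": [
    [0.4, 0, 0, 0, 0, 0, 0.165],
    [0.4, 0, 0, 0, 0, 0, 0.165],
    [0.4, 0, 0, 0, 0, 0, 0.165],
    [0.4, 0, 0, 0, 0, 0, 0.165],
    [0.4, 0, 0, 0, 0, 0, 0.165]
  ]
}}

```text
clock: 42.05
tcp_pos: [0.4409, -0.3017, 0.0055]
ee_rot: [-3.119, -0.376, 0.002]
wrist_force: [0.3, 0.7, -1.4]
width: 0.0571
```

Emit:
{"api": "apply_moves", "payload": {
  "plan": [
    [0.4, 0, 0, 0, 0, 0, 0.165],
    [0.4, 0, 0, 0, 0, 0, 0.165],
    [0.4, 0, 0, 0, 0, 0, 0.165],
    [0.4, 0, 0, 0, 0, 0, 0.165],
    [0.4, 0, 0, 0, 0, 0, 0]
  ]
}}

```text
clock: 42.68
tcp_pos: [0.441, -0.3016, 0.0056]
ee_rot: [3.075, -0.644, -0.002]
wrist_force: [0.5, -0.3, -1.2]
width: 0.0571
```

Emit:
{"api": "apply_moves", "payload": {
  "plan": [
    [0.4, 0, 0, 0.015, 0, 0, 0],
    [0.4, 0, 0, 0.015, 0, 0, 0],
    [0.4, 0, 0, 0.006, 0, 0, 0],
    [0.4, 0, 0, 0.001, 0, 0, 0],
    [0.4, 0, 0, 0, 0, 0, 0]
  ]
}}

```text
clock: 43.3
tcp_pos: [0.441, -0.302, -0.0309]
ee_rot: [-3.074, 0.647, 0.0]
wrist_force: [-0.8, 0.5, -1.8]
width: 0.0572
```

Emit:
{"api": "apply_moves", "payload": {
  "plan": [
    [0.8, 0, 0, 0.0005, 0, 0, 0],
    [0.8, 0, 0, 0, 0, 0, 0],
    [0.8, 0, 0, 0, 0, 0, 0],
    [0.8, 0, 0, -0.02, 0, 0, 0],
    [0.8, 0, 0, -0.05, 0, 0, 0]
  ]
}}

```text
clock: 43.92
tcp_pos: [0.4402, -0.3013, 0.038]
ee_rot: [-3.073, 0.647, 0.006]
wrist_force: [1.4, -0.5, 0.2]
width: 0.0682
```

Emit:
{"api": "apply_moves", "payload": {
  "plan": [
    [0.8, 0, 0, -0.025, 0, 0, -0.175],
    [0.8, 0, 0, -0.025, 0, 0, -0.175],
    [0.8, 0, 0, -0.025, 0, 0, -0.175],
    [0.8, 0, 0, -0.025, 0, 0, -0.175],
    [0.8, 0, 0, -0.02, 0, 0, -0.175]
  ]
}}

```text
clock: 44.55
tcp_pos: [0.4412, -0.302, 0.16]
ee_rot: [3.056, 0.725, 0.001]
wrist_force: [-0.3, -0.6, -0.0]
width: 0.0683
```

Emit:
{"api": "apply_moves", "payload": {
  "plan": [
    [0.8, 0, 0, 0, 0, 0, -0.175],
    [0.8, 0, 0, 0, 0, 0, -0.175],
    [0.8, 0, 0, 0, 0, 0, -0.175],
    [0.8, 0, 0, 0, 0, 0, -0.175],
    [0.8, 0, 0, 0, 0, 0, -0.175]
  ]
}}

```text
clock: 45.18
tcp_pos: [0.441, -0.3019, 0.1589]
ee_rot: [2.461, 1.952, -0.0]
wrist_force: [-0.9, 0.5, -0.3]
width: 0.0683
```

Emit:
{"api": "apply_moves", "payload": {
  "plan": [
    [0.8, 0, 0, 0, 0, 0, -0.175],
    [0.8, 0, 0, 0, 0, 0, -0.175],
    [0.8, 0, 0, 0, 0, 0, -0.175],
    [0.8, 0, 0, 0, 0, 0, -0.175],
    [0.8, 0, 0, 0, 0, 0, -0.175]
  ]
}}

```text
clock: 45.8
tcp_pos: [0.4409, -0.302, 0.1588]
ee_rot: [-1.403, -2.811, 0.001]
wrist_force: [0.7, 0.0, -0.2]
width: 0.0683
```

Emit:
{"api": "apply_moves", "payload": {
  "plan": [
    [0.8, 0, 0, 0, 0, 0, -0.175],
    [0.8, 0, 0, 0, 0, 0, -0.175],
    [0.8, 0, 0, 0, 0, 0, -0.167],
    [0.8, 0, 0, 0, 0, 0, 0],
    [0.8, 0, 0, 0, 0, 0, 0]
  ]
}}

```text
clock: 46.42
tcp_pos: [0.4411, -0.302, 0.1588]
ee_rot: [-0.652, -3.073, 0.0]
wrist_force: [-0.2, -0.1, -0.7]
width: 0.0682
```

```bash
python3 - <<'E'
from plate import *
s=status.state();print(s["q"].round(2))
go(.4415,-.302,-.034,156)
w,B,T=plate("wrist",.4415,-.302,thr=170)
go(B[1],B[2],-.034,156)
E
```

```text
[ 0.96  0.5  -0.65  2.05  0.44  0.74  1.18]
shift mm [ -0.4   0.2 192.8] yaw now 156.05 turn about tool z 0.0008 rad (0.0 rows of .18) tilt [-0.0001 -0.0001] q7 1.18 t 46.42 F [-0.2 -0.1 -0.7] w 0.0682
bore A 1263 at 0.4404 -0.3017 (nominal area 1216) tabholes ['82 0.0000 r0.0804 hd -23.69'] far r 0.0904 hd -16.7
bore rect (0.043191924691200256, 0.04320456460118294) 21.01009178161621
shift mm [  0.7  -0.  192.8] yaw now 156.09 turn about tool z 0.0016 rad (0.0 rows of .18) tilt [-0.0001 -0.0002] q7 1.18 t 46.48 F [-0.1  0.9  0.1] w 0.0684
```

Emit:
{"api": "apply_moves", "payload": {
  "plan": [
    [0.8, 0.0008, 0, 0.05, 0, 0, -0.003],
    [0.8, 0, 0, 0.05, 0, 0, 0],
    [0.8, 0, 0, 0.05, 0, 0, 0],
    [0.8, 0, 0, 0.036, 0, 0, 0],
    [0.8, 0, 0, 0.007, 0, 0, 0]
  ]
}}

```text
clock: 47.1
tcp_pos: [0.4397, -0.3007, -0.036]
ee_rot: [-0.641, -3.072, -0.001]
wrist_force: [0.0, -1.3, 0.1]
width: 0.0682
```

Emit:
{"api": "apply_moves", "payload": {
  "plan": [
    [0.8, 0, 0, 0, 0, 0, 0],
    [0.4, 0, 0, 0, 0, 0, 0],
    [0.4, 0, 0, 0, 0, 0, 0],
    [0.4, 0, 0, 0, 0, 0, 0],
    [0.4, 0, 0, 0, 0, 0, 0]
  ]
}}

```text
clock: 47.72
tcp_pos: [0.4412, -0.302, -0.0324]
ee_rot: [0.642, 3.073, -0.001]
wrist_force: [-1.9, 1.7, 7.2]
width: 0.0572
```

Emit:
{"api": "apply_moves", "payload": {
  "plan": [
    [0.4, 0, 0, 0, 0, 0, 0],
    [0.4, 0, 0, -0.04, 0, 0, 0],
    [0.4, 0, 0, -0.05, 0, 0, 0],
    [0.4, 0, 0, -0.012, 0, 0, 0],
    [0.4, 0, 0, 0, 0, 0, 0.176]
  ]
}}

```text
clock: 48.35
tcp_pos: [0.4406, -0.3028, 0.0695]
ee_rot: [0.916, 3.002, -0.001]
wrist_force: [-0.2, -0.2, -1.3]
width: 0.0575
```

Emit:
{"api": "apply_moves", "payload": {
  "plan": [
    [0.4, 0, 0, 0, 0, 0, 0.176],
    [0.4, 0, 0, 0, 0, 0, 0.176],
    [0.4, 0, 0, 0, 0, 0, 0.176],
    [0.4, 0, 0, 0, 0, 0, 0.176],
    [0.4, 0, 0, 0, 0, 0, 0.176]
  ]
}}

```text
clock: 48.98
tcp_pos: [0.4402, -0.3019, 0.068]
ee_rot: [2.111, 2.326, -0.0]
wrist_force: [0.4, 0.2, -0.9]
width: 0.0577
```

Emit:
{"api": "apply_moves", "payload": {
  "plan": [
    [0.4, 0, 0, 0, 0, 0, 0.176],
    [0.4, 0, 0, 0, 0, 0, 0.176],
    [0.4, 0, 0, 0, 0, 0, 0],
    [0.4, 0, 0, 0, 0, 0, 0],
    [0.4, 0, 0, 0, 0, 0, 0]
  ]
}}

```text
clock: 49.6
tcp_pos: [0.4404, -0.3017, 0.0678]
ee_rot: [2.478, 1.931, 0.0]
wrist_force: [0.2, -0.9, -0.1]
width: 0.0571
```

```bash
python3 - <<'E'
from h import *
go(.5867,-.0024,.066,75.6)
E
```

```text
shift mm [325.9  68.8   1.8] yaw now 75.87 turn about tool z 0.0048 rad (0.0 rows of .18) tilt [0.0001 0.0001] q7 0.04 t 49.60 F [ 0.2 -0.9 -0.1] w 0.0571
```

Emit:
{"api": "apply_moves", "payload": {
  "plan": [
    [0.4, 0.0543, 0.0115, 0, 0, 0, 0.005],
    [0.4, 0.0543, 0.0115, 0, 0, 0, 0],
    [0.4, 0.0543, 0.0115, 0, 0, 0, 0],
    [0.4, 0.0543, 0.0115, 0, 0, 0, 0],
    [0.4, 0.0543, 0.0115, 0, 0, 0, 0]
  ]
}}

```text
clock: 50.22
tcp_pos: [0.5646, -0.0515, 0.0677]
ee_rot: [2.483, 1.924, 0.0]
wrist_force: [1.7, 0.1, -1.2]
width: 0.0569
```

Emit:
{"api": "apply_moves", "payload": {
  "plan": [
    [0.4, 0.0543, 0.0115, 0, 0, 0, 0],
    [0.4, 0, 0, 0.01, 0, 0, 0],
    [0.4, 0, 0, 0.01, 0, 0, 0],
    [0.4, 0, 0, 0, 0, 0, 0],
    [0.4, 0, 0, 0, 0, 0, 0]
  ]
}}

```text
clock: 50.85
tcp_pos: [0.5884, -0.0048, 0.0478]
ee_rot: [2.486, 1.921, -0.001]
wrist_force: [-0.2, 0.0, -0.7]
width: 0.0576
```

```bash
python3 - <<'E'
from h import *
go(.5867,-.0024,.0195,75.6)
w=cap("wrist"); print(proj(w,[.5858,-.0022,.08]))
g=cv2.cvtColor(w["frame"],cv2.COLOR_RGB2GRAY)
for v in (272,278,284): 
    r=g[v,290:370]; e=np.where(r<130)[0]+290; print(v,e.min() if len(e) else 0,e.max() if len(e) else 0)
for v in (314,): print(g[v,260:400:4])
print(g[260:385:3,328])
E
```

```text
shift mm [ 1.9 -2.2 28.3] yaw now 75.38 turn about tool z -0.0039 rad (0.0 rows of .18) tilt [-0.0004 -0.0004] q7 -0.45 t 50.85 F [-0.2  0.  -0.7] w 0.0576
[[321.42274307 311.54872013]]
272 0 0
278 308 346
284 308 346
[136 136 138  85 212 212 211 211 211 211 210 205  68  79  79  77  80  78
  79  39 127 133 134 134 132 131 132 136 194 209 166 210 209 209 209]
[210 211 211 210 210  45  39  33  40  51  54  51  56  60  71  80  78  80
  78  83  81 132 134 114  96 101 132 134 135 135 134 136 131 121  95  93
  94 128 131 133 134 135]
```

Emit:
{"api": "apply_moves", "payload": {
  "plan": [
    [0.4, 0.0019, -0.0021, 0, 0, 0, -0.004],
    [0.4, 0, 0, 0.01, 0, 0, 0],
    [0.4, 0, 0, 0.01, 0, 0, 0],
    [0.4, 0, 0, 0.007, 0, 0, 0],
    [0.4, 0, 0, 0, 0, 0, 0]
  ]
}}

```text
clock: 51.52
tcp_pos: [0.5866, -0.001, 0.0198]
ee_rot: [-2.48, -1.928, 0.002]
wrist_force: [-0.0, -0.3, -1.5]
width: 0.0573
```

```bash
python3 - <<'E'
from h import *
go(.5868,-.0024,.0115,75.6)
E
```

```text
shift mm [-1.4  0.5  8.3] yaw now 75.72 turn about tool z 0.0020 rad (0.0 rows of .18) tilt [-0.0015 -0.0002] q7 -0.46 t 51.52 F [-0.  -0.3 -1.5] w 0.0573
```

Emit:
{"api": "apply_moves", "payload": {
  "plan": [
    [0.4, -0.001, 0.0004, 0, 0, 0, 0.002],
    [0.4, 0, 0, 0.003, 0, 0, 0],
    [0.4, 0, 0, 0.003, 0, 0, 0],
    [0.4, 0, 0, 0.002, 0, 0, 0],
    [0.4, 0, 0, 0, 0, 0, 0]
  ]
}}

```text
clock: 52.15
tcp_pos: [0.5872, -0.0021, 0.0126]
ee_rot: [-2.482, -1.925, 0.0]
wrist_force: [-0.2, -0.5, -0.9]
width: 0.0573
```

```bash
python3 - <<'E'
from h import *
go(.5868,-.0024,.0115,75.6)
w=cap("wrist"); save(w,"w9",(220,80,440,400),2)
E
```

```text
shift mm [-0.4 -0.3  1.1] yaw now 75.59 turn about tool z -0.0001 rad (0.0 rows of .18) tilt [-0.0004 -0.    ] q7 -0.46 t 52.15 F [-0.2 -0.5 -0.9] w 0.0573
```

Emit:
{"api": "apply_moves", "payload": {
  "plan": [
    [0.4, 0, 0, 0.001, 0, 0, 0],
    [0.8, 0, 0, 0, 0, 0, 0],
    [0.8, 0, 0, 0, 0, 0, 0],
    [0.8, 0, 0, 0, 0, 0, 0],
    [0.8, 0, 0, 0, 0, 0, 0]
  ]
}}

```text
clock: 52.82
tcp_pos: [0.5873, -0.0021, 0.0118]
ee_rot: [2.482, 1.925, 0.0]
wrist_force: [0.2, -0.5, 0.1]
width: 0.0683
```

Emit:
{"api": "apply_moves", "payload": {
  "plan": [
    [0.8, 0, 0, -0.02, 0, 0, 0],
    [0.8, 0, 0, -0.05, 0, 0, 0],
    [0.8, 0, 0, -0.05, 0, 0, 0],
    [0.8, 0, 0, -0.04, 0, 0, 0],
    [0.8, 0, 0, -0.02, 0, 0, 0]
  ]
}}

```text
clock: 53.45
tcp_pos: [0.588, -0.0021, 0.1944]
ee_rot: [2.481, 1.924, 0.004]
wrist_force: [-0.1, 0.7, -0.4]
width: 0.0682
```

```bash
cat > ring.py <<'E'
from h import *
def ring(cam,x,y,thr=140,z=.010):
    w=cap(cam); hsv=cv2.cvtColor(w["frame"],cv2.COLOR_RGB2HSV)
    m=((hsv[...,2]>thr)&(hsv[...,1]<60)).astype(np.uint8)
    cs,h=cv2.findContours(m,cv2.RETR_CCOMP,cv2.CHAIN_APPROX_NONE); best=None
    for c,hh in zip(cs,h[0]):
        P=onz(w,c.reshape(-1,2),z)[:,:2]
        if hh[3]>=0 or len(c)<20: continue
        q,e=circ(P)
        if .012<q[2]<.04 and e<.004 and np.hypot(q[0]-x,q[1]-y)<.07:
            print(cam,"outer ctr",q[:2].round(4),"dia %.1f rms %.2f mm n%d"%(2e3*q[2],e*1e3,len(c)))
            k=hh[2]
            while k>=0:
                if len(cs[k])>8:
                    b,e2=circ(onz(w,cs[k].reshape(-1,2),z)[:,:2]); print("   bore",b[:2].round(4),"dia %.1f"%(2e3*b[2]))
                k=h[0][k][0]
            best=q
    return best
E
python3 - <<'E'
from chk import *
from ring import *
tri(.050,-1)
for x,y in ((.478,-.074),(.66,-.12),(.67,.12)): ring("top",x,y)
go(.478,-.074,.16,75.6)
E
```

```text
px [325.7 297.7] expected [325.4 296.8]
px [264.5 250.2] expected [264.5 249.2]
tri [ 0.5656 -0.0817  0.047 ] [ 0.5654 -0.08    0.0462] expected [ 0.566  -0.0792  0.05  ]
top outer ctr [ 0.6661 -0.1299] dia 46.4 rms 1.27 mm n49
   bore [ 0.6665 -0.1299] dia 28.3
top outer ctr [0.6747 0.1417] dia 34.3 rms 1.36 mm n30
shift mm [-96.6 -87.4  31. ] yaw now 75.59 turn about tool z -0.0001 rad (0.0 rows of .18) tilt [-0.0012 -0.0001] q7 -0.42 t 53.70 F [-0.9 -0.3  0.2] w 0.0688
```

The top spacer triangulates 6.7 mm above petal 2, so all four plates are home. The three rings, in size order, are C (.478,-.074), B (.666,-.130) and A (.675,.142). Ring C goes first.

Emit:
{"api": "apply_moves", "payload": {
  "plan": [
    [0.88, -0.0322, -0.0291, 0, 0, 0, 0],
    [0.88, -0.0322, -0.0291, 0, 0, 0, 0],
    [0.88, -0.0322, -0.0291, 0.015, 0, 0, 0],
    [0.88, 0, 0, 0.016, 0, 0, 0],
    [0.88, 0, 0, 0, 0, 0, 0]
  ]
}}

```text
clock: 54.32
tcp_pos: [0.4775, -0.074, 0.1592]
ee_rot: [-2.481, -1.923, 0.004]
wrist_force: [0.1, 0.6, 0.2]
width: 0.0751
```

Emit:
{"api": "apply_moves", "payload": {
  "plan": [
    [0.88, 0, 0, 0, 0, 0, 0],
    [0.88, 0, 0, 0, 0, 0, 0],
    [0.88, 0, 0, 0, 0, 0, 0],
    [0.88, 0, 0, 0, 0, 0, 0],
    [0.88, 0, 0, 0, 0, 0, 0]
  ]
}}

```text
clock: 54.95
tcp_pos: [0.4788, -0.0739, 0.1609]
ee_rot: [2.482, 1.925, 0.0]
wrist_force: [-0.2, -0.9, 0.0]
width: 0.0753
```

```bash
python3 - <<'E'
from ring import *
for t in (140,150):q=ring("wrist",.478,-.074,t)
if q is not None: go(q[0],q[1],-.0325,75.6)
E
```

```text
wrist outer ctr [ 0.477  -0.0747] dia 60.9 rms 0.43 mm n194
   bore [ 0.4771 -0.0745] dia 22.2
wrist outer ctr [ 0.4362 -0.0198] dia 41.8 rms 1.14 mm n29
wrist outer ctr [ 0.4773 -0.0748] dia 60.2 rms 0.31 mm n188
   bore [ 0.4773 -0.0747] dia 22.9
shift mm [ -1.2  -1.2 193.3] yaw now 75.59 turn about tool z -0.0002 rad (0.0 rows of .18) tilt [ 0. -0.] q7 -0.30 t 55.05 F [-0.2 -0.6  0.1] w 0.0753
```

Emit:
{"api": "apply_moves", "payload": {
  "plan": [
    [0.88, -0.0012, -0.0012, 0.05, 0, 0, 0],
    [0.88, 0, 0, 0.05, 0, 0, 0],
    [0.88, 0, 0, 0.05, 0, 0, 0],
    [0.88, 0, 0, 0.036, 0, 0, 0],
    [0.88, 0, 0, 0.006, 0, 0, 0]
  ]
}}

```text
clock: 55.68
tcp_pos: [0.4761, -0.0746, -0.0331]
ee_rot: [-2.48, -1.924, 0.005]
wrist_force: [-0.5, -0.2, 0.8]
width: 0.0749
```

Emit:
{"api": "apply_moves", "payload": {
  "plan": [
    [0.88, 0, 0, 0, 0, 0, 0],
    [0.5, 0, 0, 0, 0, 0, 0],
    [0.5, 0, 0, 0, 0, 0, 0],
    [0.5, 0, 0, 0, 0, 0, 0],
    [0.5, 0, 0, 0, 0, 0, 0]
  ]
}}

```text
clock: 56.3
tcp_pos: [0.4781, -0.075, -0.0288]
ee_rot: [2.482, 1.923, 0.004]
wrist_force: [-1.3, 2.1, 14.3]
width: 0.0577
```

Emit:
{"api": "apply_moves", "payload": {
  "plan": [
    [0.5, 0, 0, 0, 0, 0, 0],
    [0.5, 0, 0, -0.05, 0, 0, 0],
    [0.5, 0, 0, -0.05, 0, 0, 0],
    [0.5, 0, 0, 0, 0, 0, 0],
    [0.5, 0, 0, 0, 0, 0, 0]
  ]
}}

```text
clock: 56.92
tcp_pos: [0.4775, -0.075, 0.0697]
ee_rot: [2.482, 1.924, 0.003]
wrist_force: [0.9, -0.1, -1.1]
width: 0.0576
```

```bash
python3 - <<'E'
from ring import *
s=status.state()
q=ring("wrist",.477,-.074,150,z=s["tcp_pos"][2]+.0425)
go(.5867,-.0024,.067,75.6)
w=cap("wrist");save(w,"w10")
E
```

```text
wrist outer ctr [ 0.4805 -0.0689] dia 51.9 rms 3.30 mm n384
   bore [ 0.4768 -0.072 ] dia 21.2
shift mm [97.5 88.1  2. ] yaw now 75.58 turn about tool z -0.0003 rad (0.0 rows of .18) tilt [ 0.0004 -0.0001] q7 -0.36 t 56.98 F [ 0.4 -0.  -0.6] w 0.0576
```

View pics/w10.png

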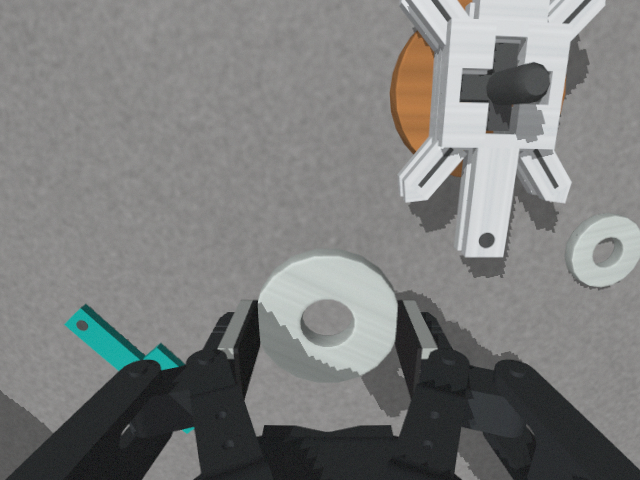

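Ring C is held level between the pads, bore at (328,323). The stack shows all four plates nested, with the spacer tab at (486,240). I'll carry the ring over the post.

Emit:
{"api": "apply_moves", "payload": {
  "plan": [
    [0.5, 0.0325, 0.0294, 0, 0, 0, 0],
    [0.5, 0.0325, 0.0294, 0, 0, 0, 0],
    [0.5, 0.0325, 0.0293, 0, 0, 0, 0],
    [0.5, 0, 0, 0, 0, 0, 0],
    [0.5, 0, 0, 0, 0, 0, 0]
  ]
}}

```text
clock: 57.65
tcp_pos: [0.5853, -0.0026, 0.0673]
ee_rot: [-2.481, -1.925, 0.005]
wrist_force: [-0.4, -0.8, -0.5]
width: 0.0574
```

Emit:
{"api": "apply_moves", "payload": {
  "plan": [
    [0.5, 0, 0, 0, 0, 0, 0],
    [0.5, 0, 0, 0, 0, 0, 0],
    [0.5, 0, 0, 0, 0, 0, 0],
    [0.5, 0, 0, 0, 0, 0, 0],
    [0.5, 0, 0, 0, 0, 0, 0]
  ]
}}

```text
clock: 58.28
tcp_pos: [0.5868, -0.0023, 0.0688]
ee_rot: [2.483, 1.925, 0.0]
wrist_force: [0.1, -0.3, -0.8]
width: 0.0576
```

```bash
cat > held.py <<'E'
from h import *
def held(b=.0385,tgt=(.5858,-.0022)):
    "ring bore rim and post tip in the wrist picture: bore centre from dark region edges"
    w=cap("wrist"); s=status.state(); R=Ro.from_rotvec(s["ee_rot"]).as_matrix(); p=s["tcp_pos"]
    u,v=proj(w,p+R@np.array([0,0,-b]))[0].round().astype(int); print("ring centre px if centred",u,v,"post tip px",proj(w,[*tgt,.08])[0].round(1))
    g=cv2.cvtColor(w["frame"],cv2.COLOR_RGB2GRAY); print(g[v,u-44:u+46:3]); print(g[v-50:v+50:3,u])
    return w
E
python3 - <<'E'
from held import *
go(.5867,-.0024,.067,75.6); held()
E
```

```text
shift mm [-0.1 -0.1  1.8] yaw now 75.58 turn about tool z -0.0003 rad (0.0 rows of .18) tilt [ 0. -0.] q7 -0.45 t 58.27 F [ 0.1 -0.3 -0.8] w 0.0576
ring centre px if centred 329 323 post tip px [326.4 293.8]
[190 191 191 193 188 119  81  85 144 211 213 213 131 133 129 134 133 133
 135 131 136  87 141 175 201 195 196 196 190 194]
[196 197 196 194 195 191 187 190 187  50  51 115 133 136 131 132 131 132
 133 132 131 129 136 137 155 197 195 195 195 191 189 184 120 123]
```

Emit:
{"api": "apply_moves", "payload": {
  "plan": [
    [0.5, 0, 0, 0.008, 0, 0, 0],
    [0.5, 0, 0, 0.008, 0, 0, 0],
    [0.5, 0, 0, 0.008, 0, 0, 0],
    [0.5, 0, 0, 0.006, 0, 0, 0],
    [0.5, 0, 0, 0, 0, 0, 0]
  ]
}}

```text
clock: 58.95
tcp_pos: [0.5864, -0.0023, 0.0381]
ee_rot: [-2.482, -1.925, 0.002]
wrist_force: [-0.3, -0.0, -0.1]
width: 0.0576
```

Emit:
{"api": "apply_moves", "payload": {
  "plan": [
    [0.5, 0, 0, 0.004, 0, 0, 0],
    [0.5, 0, 0, 0.004, 0, 0, 0],
    [0.5, 0, 0, 0.004, 0, 0, 0],
    [0.5, 0, 0, 0.002, 0, 0, 0],
    [0.5, 0, 0, 0, 0, 0, 0]
  ]
}}

```text
clock: 59.58
tcp_pos: [0.5867, -0.0023, 0.0246]
ee_rot: [-2.482, -1.925, 0.0]
wrist_force: [-0.2, 0.0, -0.7]
width: 0.0577
```

```bash
python3 - <<'E'
from held import *
go(.5867,-.0024,.0235,75.6)
E
```

```text
shift mm [-0.1 -0.   1.1] yaw now 75.59 turn about tool z -0.0001 rad (0.0 rows of .18) tilt [-0.0003 -0.    ] q7 -0.46 t 59.58 F [-0.2  0.  -0.7] w 0.0577
```

Emit:
{"api": "apply_moves", "payload": {
  "plan": [
    [0.5, 0, 0, 0.001, 0, 0, 0],
    [0.88, 0, 0, 0, 0, 0, 0],
    [0.88, 0, 0, 0, 0, 0, 0],
    [0.88, 0, 0, 0, 0, 0, 0],
    [0.88, 0, 0, 0, 0, 0, 0]
  ]
}}

```text
clock: 60.2
tcp_pos: [0.5868, -0.0022, 0.0238]
ee_rot: [2.482, 1.925, 0.0]
wrist_force: [0.3, -1.0, 0.7]
width: 0.0754
```

Emit:
{"api": "apply_moves", "payload": {
  "plan": [
    [0.88, 0, 0, -0.02, 0, 0, 0],
    [0.88, 0, 0, -0.05, 0, 0, 0],
    [0.88, 0, 0, -0.05, 0, 0, 0],
    [0.88, 0, 0, -0.04, 0, 0, 0],
    [0.8, 0, 0, -0.02, 0, 0, 0]
  ]
}}

```text
clock: 60.82
tcp_pos: [0.5876, -0.0022, 0.2064]
ee_rot: [2.481, 1.924, 0.004]
wrist_force: [0.2, -0.7, 0.0]
width: 0.0683
```

```bash
cat >> ring.py <<'E'
def ringtop(c,z,thr=175):
    "edge based: Hough circle near the stand axis"
    uv=proj(c,[.5858,-.0022,z])[0]
    return uv
E
python3 - <<'E'
from ring import *
from chk import cpic
cpic("c3")
for x,y in ((.66,-.125),(.67,.13)): ring("top",x,y,120)
go(.664,-.127,.16,75.6)
E
```

```text
top outer ctr [ 0.6672 -0.1298] dia 49.7 rms 0.82 mm n50
   bore [ 0.6668 -0.1296] dia 25.5
top outer ctr [0.6766 0.142 ] dia 41.2 rms 0.83 mm n43
   bore [0.6761 0.1419] dia 26.1
shift mm [-101.5  106.    43.6] yaw now 75.59 turn about tool z -0.0003 rad (0.0 rows of .18) tilt [ 0.0001 -0.0001] q7 -0.42 t 61.02 F [-0.3  0.  -0.8] w 0.0684
```

Emit:
{"api": "apply_moves", "payload": {
  "plan": [
    [0.8, -0.034, 0.036, 0, 0, 0, 0],
    [0.8, -0.034, 0.036, 0, 0, 0, 0],
    [0.8, -0.034, 0.036, 0.024, 0, 0, 0],
    [0.8, 0, 0, 0.02, 0, 0, 0],
    [0.8, 0, 0, 0, 0, 0, 0]
  ]
}}

```text
clock: 61.65
tcp_pos: [0.6641, -0.1279, 0.1562]
ee_rot: [-2.479, -1.922, 0.006]
wrist_force: [-1.1, 0.9, -0.1]
width: 0.068
```

Emit:
{"api": "apply_moves", "payload": {
  "plan": [
    [0.8, 0, 0, 0, 0, 0, 0],
    [0.8, 0, 0, 0, 0, 0, 0],
    [0.8, 0, 0, 0, 0, 0, 0],
    [0.8, 0, 0, 0, 0, 0, 0],
    [0.8, 0, 0, 0, 0, 0, 0]
  ]
}}

```text
clock: 62.28
tcp_pos: [0.6661, -0.1279, 0.16]
ee_rot: [2.482, 1.925, 0.0]
wrist_force: [0.6, -0.2, 0.0]
width: 0.0678
```

```bash
python3 - <<'E'
from ring import *
for t in (140,150):
    q=ring("wrist",.666,-.128,t)
    if q is not None: go(q[0],q[1],-.031,75.6)
E
```

```text
wrist outer ctr [ 0.6651 -0.1276] dia 52.4 rms 0.29 mm n164
   bore [ 0.6651 -0.1275] dia 22.6
shift mm [ 1.000e-01 -1.100e+00  1.909e+02] yaw now 75.59 turn about tool z -0.0001 rad (0.0 rows of .18) tilt [ 0.0001 -0.    ] q7 -0.21 t 62.38 F [-0.4  0.3  0.5] w 0.0683
```

Emit:
{"api": "apply_moves", "payload": {
  "plan": [
    [0.8, 0, -0.0011, 0.05, 0, 0, 0],
    [0.8, 0, 0, 0.05, 0, 0, 0],
    [0.8, 0, 0, 0.05, 0, 0, 0],
    [0.8, 0, 0, 0.034, 0, 0, 0],
    [0.8, 0, 0, 0.006, 0, 0, 0]
  ]
}}

```text
clock: 63.0
tcp_pos: [0.6634, -0.1274, -0.0326]
ee_rot: [-2.48, -1.924, 0.005]
wrist_force: [-0.1, 0.1, 0.4]
width: 0.0687
```

Emit:
{"api": "apply_moves", "payload": {
  "plan": [
    [0.8, 0, 0, 0, 0, 0, 0],
    [0.4, 0, 0, 0, 0, 0, 0],
    [0.4, 0, 0, 0, 0, 0, 0],
    [0.4, 0, 0, 0, 0, 0, 0],
    [0.4, 0, 0, 0, 0, 0, 0]
  ]
}}

```text
clock: 63.62
tcp_pos: [0.6662, -0.1279, -0.0275]
ee_rot: [2.481, 1.924, 0.003]
wrist_force: [-1.9, 0.1, 8.3]
width: 0.0499
```

Emit:
{"api": "apply_moves", "payload": {
  "plan": [
    [0.4, 0, 0, 0, 0, 0, 0],
    [0.4, 0, 0, -0.05, 0, 0, 0],
    [0.4, 0, 0, -0.05, 0, 0, 0],
    [0.4, 0, 0, 0, 0, 0, 0],
    [0.4, 0, 0, 0, 0, 0, 0]
  ]
}}

```text
clock: 64.25
tcp_pos: [0.6651, -0.1278, 0.0709]
ee_rot: [2.482, 1.924, 0.002]
wrist_force: [-0.4, 0.4, -1.1]
width: 0.0498
```

```bash
python3 - <<'E'
from held import *
go(.5867,-.0024,.069,75.6); held()
E
```

```text
shift mm [ 101.9 -107.2    1.7] yaw now 75.58 turn about tool z -0.0003 rad (0.0 rows of .18) tilt [ 0.0016 -0.0003] q7 -0.23 t 64.25 F [-0.4  0.4 -1.1] w 0.0498
ring centre px if centred 328 322 post tip px [74.4 72.2]
[133 133 134 207 205 188  89 122 144 142 140 142 141 143 141 142 143 140
 146 144 149 148 147 163 208 203 202 202 202 201]
[208 204 204 200 203 208 204 208 202 150 141 145 147 146 149 148 147 139
 138 139 144 135 143 152 171 210 205 202 201 156 130 132 134 134]
```

Emit:
{"api": "apply_moves", "payload": {
  "plan": [
    [0.4, 0.034, -0.0357, 0, 0, 0, 0],
    [0.4, 0.034, -0.0357, 0, 0, 0, 0],
    [0.4, 0.034, -0.0357, 0, 0, 0, 0],
    [0.4, 0, 0, 0, 0, 0, 0],
    [0.4, 0, 0, 0, 0, 0, 0]
  ]
}}

```text
clock: 64.92
tcp_pos: [0.5865, -0.0024, 0.0691]
ee_rot: [-2.482, -1.926, 0.002]
wrist_force: [0.8, -0.0, -0.8]
width: 0.0499
```

Emit:
{"api": "apply_moves", "payload": {
  "plan": [
    [0.4, 0, 0, 0, 0, 0, 0],
    [0.4, 0, 0, 0, 0, 0, 0],
    [0.4, 0, 0, 0, 0, 0, 0],
    [0.4, 0, 0, 0, 0, 0, 0],
    [0.4, 0, 0, 0, 0, 0, 0]
  ]
}}

```text
clock: 65.55
tcp_pos: [0.5867, -0.0023, 0.0698]
ee_rot: [2.483, 1.925, 0.0]
wrist_force: [-0.1, 0.5, -0.8]
width: 0.0496
```

```bash
python3 - <<'E'
from held import *
go(.5867,-.0024,.0345,75.6); held()
E
```

```text
shift mm [-0.1  0.1 35.3] yaw now 75.58 turn about tool z -0.0003 rad (0.0 rows of .18) tilt [0. 0.] q7 -0.42 t 65.55 F [-0.1  0.5 -0.8] w 0.0496
ring centre px if centred 329 323 post tip px [326.8 292.9]
[124 145 127 196 192 167  84  87 142 199 165 123 122 120 124 121 121 122
 121 125 137  97 139 184 198 193 193 190 192 191]
[194 194 193 189 194 196 193 199 161  54  70 123 125 123 123 120 123 122
 135 135 123 132 138 148 199 196 191 190 189 144 124 126 124 124]
```

Emit:
{"api": "apply_moves", "payload": {
  "plan": [
    [0.4, 0, 0, 0.008, 0, 0, 0],
    [0.4, 0, 0, 0.008, 0, 0, 0],
    [0.4, 0, 0, 0.006, 0, 0, 0],
    [0.4, 0, 0, 0.004, 0, 0, 0],
    [0.4, 0, 0, 0, 0, 0, 0]
  ]
}}

```text
clock: 66.22
tcp_pos: [0.5864, -0.0022, 0.0433]
ee_rot: [-2.482, -1.925, 0.001]
wrist_force: [-0.5, 0.5, -0.3]
width: 0.0496
```

Emit:
{"api": "apply_moves", "payload": {
  "plan": [
    [0.4, 0, 0, 0.004, 0, 0, 0],
    [0.4, 0, 0, 0.004, 0, 0, 0],
    [0.4, 0, 0, 0.001, 0, 0, 0],
    [0.4, 0, 0, 0, 0, 0, 0],
    [0.4, 0, 0, 0, 0, 0, 0]
  ]
}}

```text
clock: 66.85
tcp_pos: [0.5867, -0.0022, 0.0349]
ee_rot: [2.482, 1.925, 0.0]
wrist_force: [0.4, -0.1, -2.0]
width: 0.0496
```

Emit:
{"api": "apply_moves", "payload": {
  "plan": [
    [0.8, 0, 0, 0, 0, 0, 0],
    [0.8, 0, 0, 0, 0, 0, 0],
    [0.8, 0, 0, 0, 0, 0, 0],
    [0.8, 0, 0, 0, 0, 0, 0],
    [0.8, 0, 0, -0.01, 0, 0, 0]
  ]
}}

```text
clock: 67.47
tcp_pos: [0.5861, -0.0022, 0.0446]
ee_rot: [-2.482, -1.925, 0.002]
wrist_force: [0.8, -0.6, -0.3]
width: 0.0678
```

Emit:
{"api": "apply_moves", "payload": {
  "plan": [
    [0.8, 0, 0, -0.03, 0, 0, 0],
    [0.8, 0, 0, -0.05, 0, 0, 0],
    [0.8, 0, 0, -0.04, 0, 0, 0],
    [0.7, 0, 0, -0.03, 0, 0, 0],
    [0.7, 0, 0, -0.01, 0, 0, 0]
  ]
}}

```text
clock: 68.1
tcp_pos: [0.5874, -0.0022, 0.2073]
ee_rot: [2.481, 1.924, 0.005]
wrist_force: [-0.3, 1.0, -0.2]
width: 0.0597
```

```bash
python3 - <<'E'
from ring import *
from chk import cpic
cpic("c4"); ring("top",.676,.142,120)
go(.674,.144,.16,75.6)
E
```

```text
top outer ctr [0.6765 0.1421] dia 41.3 rms 0.86 mm n43
   bore [0.6761 0.1419] dia 26.1
shift mm [163.4  48.5  44.6] yaw now 75.59 turn about tool z -0.0002 rad (0.0 rows of .18) tilt [ 0. -0.] q7 -0.40 t 68.25 F [ 0.5 -0.1 -0.3] w 0.0600
```

Emit:
{"api": "apply_moves", "payload": {
  "plan": [
    [0.7, 0.041, 0.0121, 0, 0, 0, 0],
    [0.7, 0.041, 0.0121, 0, 0, 0, 0],
    [0.7, 0.041, 0.0121, 0.02, 0, 0, 0],
    [0.7, 0.0404, 0.0122, 0.025, 0, 0, 0],
    [0.7, 0, 0, 0, 0, 0, 0]
  ]
}}

```text
clock: 68.88
tcp_pos: [0.6728, 0.1479, 0.1551]
ee_rot: [-2.475, -1.929, 0.007]
wrist_force: [0.3, -1.1, -0.5]
width: 0.0596
```

Emit:
{"api": "apply_moves", "payload": {
  "plan": [
    [0.7, 0, 0, 0, 0, 0, 0],
    [0.7, 0, 0, 0, 0, 0, 0],
    [0.7, 0, 0, 0, 0, 0, 0],
    [0.7, 0, 0, 0, 0, 0, 0],
    [0.7, 0, 0, 0, 0, 0, 0]
  ]
}}

```text
clock: 69.5
tcp_pos: [0.6743, 0.1437, 0.1601]
ee_rot: [2.483, 1.925, 0.001]
wrist_force: [0.1, -0.2, -0.3]
width: 0.06
```

```bash
python3 - <<'E'
from ring import *
for t in (140,150):
    q=ring("wrist",.674,.144,t)
    if q is not None: go(q[0],q[1],-.0295,75.6)
E
```

```text
wrist outer ctr [0.6878 0.1006] dia 48.0 rms 2.43 mm n88
shift mm [-38.5  23.8 189.5] yaw now 75.58 turn about tool z -0.0004 rad (0.0 rows of .18) tilt [0.0003 0.0001] q7 -0.60 t 69.55 F [0.7 0.  0.1] w 0.0600
wrist outer ctr [0.6745 0.1437] dia 44.5 rms 0.30 mm n138
   bore [0.6746 0.1437] dia 22.8
shift mm [ -0.2   0.2 189.4] yaw now 75.59 turn about tool z -0.0003 rad (0.0 rows of .18) tilt [0.0003 0.0001] q7 -0.60 t 69.60 F [-0.   0.5 -0.3] w 0.0595
```

Emit:
{"api": "apply_moves", "payload": {
  "plan": [
    [0.7, 0, 0, 0.05, 0, 0, 0],
    [0.7, 0, 0, 0.05, 0, 0, 0],
    [0.7, 0, 0, 0.05, 0, 0, 0],
    [0.7, 0, 0, 0.033, 0, 0, 0],
    [0.7, 0, 0, 0.006, 0, 0, 0]
  ]
}}

```text
clock: 70.22
tcp_pos: [0.6727, 0.1437, -0.0316]
ee_rot: [-2.481, -1.925, 0.006]
wrist_force: [-0.3, -0.4, 0.9]
width: 0.0599
```

Emit:
{"api": "apply_moves", "payload": {
  "plan": [
    [0.7, 0, 0, 0, 0, 0, 0],
    [0.3, 0, 0, 0, 0, 0, 0],
    [0.3, 0, 0, 0, 0, 0, 0],
    [0.3, 0, 0, 0, 0, 0, 0],
    [0.3, 0, 0, 0, 0, 0, 0]
  ]
}}

```text
clock: 70.85
tcp_pos: [0.6755, 0.1443, -0.027]
ee_rot: [2.482, 1.924, 0.004]
wrist_force: [-0.2, 0.2, 7.8]
width: 0.042
```

Emit:
{"api": "apply_moves", "payload": {
  "plan": [
    [0.3, 0, 0, 0, 0, 0, 0],
    [0.3, 0, 0, -0.05, 0, 0, 0],
    [0.3, 0, 0, -0.05, 0, 0, 0],
    [0.3, 0, 0, -0.005, 0, 0, 0],
    [0.3, 0, 0, 0, 0, 0, 0]
  ]
}}

```text
clock: 71.47
tcp_pos: [0.6745, 0.144, 0.0768]
ee_rot: [2.482, 1.925, 0.002]
wrist_force: [-0.2, 0.0, -1.7]
width: 0.0421
```

```bash
python3 - <<'E'
from held import *
go(.5867,-.0024,.072,75.6); held(.037)
E
```

```text
shift mm [-163.6  -48.6    4.6] yaw now 75.59 turn about tool z -0.0002 rad (0.0 rows of .18) tilt [0.0016 0.0004] q7 -0.62 t 71.47 F [-0.2  0.  -1.7] w 0.0421
ring centre px if centred 327 320 post tip px [254.5 507.3]
[128 124 128 125 132 186  85 126 139 138 139 139 140 137 142 145 135 137
 142 141 136 139 147 142 210 201 199 196 194 192]
[141 178 204 196 199 196 192 194 194 186 144 141 146 137 135 137 143 142
 142 143 139 141 133 144 141 176 201 172 123 127 128 128 137 140]
```

Emit:
{"api": "apply_moves", "payload": {
  "plan": [
    [0.3, -0.041, -0.0122, 0, 0, 0, 0],
    [0.3, -0.041, -0.0122, 0, 0, 0, 0],
    [0.3, -0.041, -0.0122, 0, 0, 0, 0],
    [0.3, -0.0406, -0.0121, 0, 0, 0, 0],
    [0.3, 0, 0, 0, 0, 0, 0]
  ]
}}

```text
clock: 72.15
tcp_pos: [0.5835, -0.0063, 0.0743]
ee_rot: [-2.486, -1.919, 0.007]
wrist_force: [1.0, -0.4, -1.7]
width: 0.0419
```

Emit:
{"api": "apply_moves", "payload": {
  "plan": [
    [0.3, 0, 0, 0.006, 0, 0, 0],
    [0.3, 0, 0, 0, 0, 0, 0],
    [0.3, 0, 0, 0, 0, 0, 0],
    [0.3, 0, 0, 0, 0, 0, 0],
    [0.3, 0, 0, 0, 0, 0, 0]
  ]
}}

```text
clock: 72.78
tcp_pos: [0.5865, -0.0021, 0.0698]
ee_rot: [2.482, 1.926, 0.0]
wrist_force: [-0.2, 0.7, -0.8]
width: 0.042
```

```bash
python3 - <<'E'
from held import *
go(.5867,-.0024,.0445,75.6); held(.037)
E
```

```text
shift mm [-0.2  0.3 25.3] yaw now 75.61 turn about tool z 0.0002 rad (0.0 rows of .18) tilt [ 0.0001 -0.    ] q7 -0.45 t 72.78 F [-0.2  0.7 -0.8] w 0.0420
ring centre px if centred 329 321 post tip px [327.2 293.2]
[124 123 121 123 120 123  91 196 126 127 125 125 125 126 127 125 127 125
 127 128 157 194 142 184 197 194 193 190 185 191]
[140 186 197 195 191 189 187 190 189 141  54 102 123 122 123 123 124 128
 128 127 183 123 139 140 148 201 192 192 187 124 122 122 212 212]
```

Emit:
{"api": "apply_moves", "payload": {
  "plan": [
    [0.3, -0.0002, 0.0003, 0.006, 0, 0, 0],
    [0.3, 0, 0, 0.006, 0, 0, 0],
    [0.3, 0, 0, 0.004, 0, 0, 0],
    [0.3, 0, 0, 0.002, 0, 0, 0],
    [0.3, 0, 0, 0, 0, 0, 0]
  ]
}}

```text
clock: 73.45
tcp_pos: [0.5865, -0.0026, 0.0516]
ee_rot: [-2.482, -1.925, 0.0]
wrist_force: [-0.2, 0.3, -1.0]
width: 0.042
```

Emit:
{"api": "apply_moves", "payload": {
  "plan": [
    [0.3, 0, 0, 0.004, 0, 0, 0],
    [0.3, 0, 0, 0.003, 0, 0, 0],
    [0.3, 0, 0, 0, 0, 0, 0],
    [0.3, 0, 0, 0, 0, 0, 0],
    [0.3, 0, 0, 0, 0, 0, 0]
  ]
}}

```text
clock: 74.08
tcp_pos: [0.5867, -0.0026, 0.0449]
ee_rot: [2.482, 1.925, 0.0]
wrist_force: [-0.1, 0.5, -0.2]
width: 0.0419
```

Emit:
{"api": "apply_moves", "payload": {
  "plan": [
    [0.7, 0, 0, 0, 0, 0, 0],
    [0.7, 0, 0, 0, 0, 0, 0],
    [0.7, 0, 0, 0, 0, 0, 0],
    [0.7, 0, 0, 0, 0, 0, 0],
    [0.7, 0, 0, -0.01, 0, 0, 0]
  ]
}}

```text
clock: 74.7
tcp_pos: [0.5861, -0.0026, 0.0546]
ee_rot: [-2.482, -1.925, 0.002]
wrist_force: [0.5, 0.6, 0.0]
width: 0.0599
```

Emit:
{"api": "apply_moves", "payload": {
  "plan": [
    [0.8, 0, 0, -0.03, 0, 0, 0],
    [0.8, 0, 0, -0.05, 0, 0, 0],
    [0.8, 0, 0, -0.05, 0, 0, 0],
    [0.8, 0, 0, -0.02, 0, 0, 0],
    [0.8, 0, 0, 0, 0, 0, 0]
  ]
}}

```text
clock: 75.32
tcp_pos: [0.5875, -0.0026, 0.207]
ee_rot: [2.481, 1.924, 0.005]
wrist_force: [0.3, 0.3, -0.1]
width: 0.068
```

```bash
python3 - <<'E'
from chk import *
go(.5867,-.0024,.2,75.6)
cpic("c5")
E
```

```text
shift mm [ 0.  -0.9  7. ] yaw now 75.58 turn about tool z -0.0003 rad (0.0 rows of .18) tilt [0.0039 0.0002] q7 -0.42 t 75.33 F [ 0.3  0.3 -0.1] w 0.0680
```

View pics/c5.png

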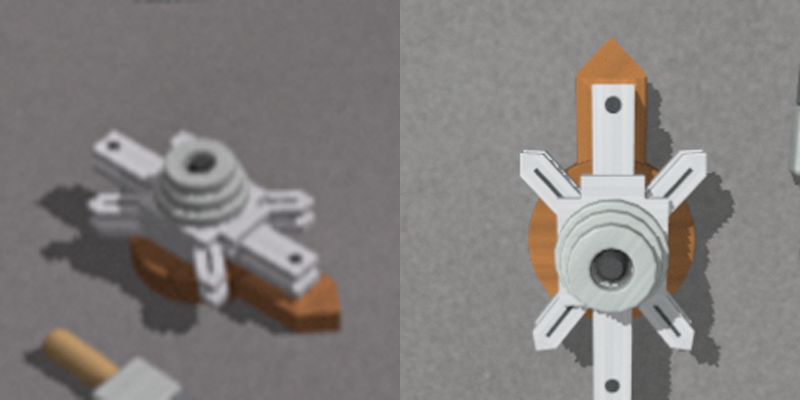

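The stepped rings sit on the stack and the post fills the top bore, as it should at 80 mm. I'll confirm that no ring is left over and the bystanders are unmoved, then hand in.

```bash
python3 - <<'E'
from h import *
import cv2
a=cv2.imread("pics/top0.png"); d=cap("top"); b=d["frame"][:,:,::-1]
for n,(u,v,r) in dict(brush=(330,160,24),flower=(173,306,26),scissors=(490,320,30)).items():
    x=a[v-r:v+r,u-r:u+r].astype(int);y=b[v-r:v+r,u-r:u+r].astype(int); print(n,"frac changed",(abs(x-y).max(2)>40).mean().round(3))
w=cap("wrist")
for z in (.080,.075,.070):
    g=cv2.cvtColor(w["frame"],cv2.COLOR_RGB2GRAY); uv=proj(w,[.5858,-.0022,z])[0]
    n,l,st,c=cv2.connectedComponentsWithStats((g<120).astype(np.uint8)); i=min([j for j in range(1,n) if 150<st[j,4]<3000],key=lambda j:np.hypot(*(c[j]-uv)))
    cs=max(cv2.findContours((l==i).astype(np.uint8),0,1)[0],key=len).reshape(-1,2); q,e=circ(onz(w,cs,z)[:,:2]); print("top bore at z",z,q.round(4),e)
from plant import hand_in
print(hand_in())
E
```

```text
brush frac changed 0.134
flower frac changed 0.0
scissors frac changed 0.119
top bore at z 0.08 [ 0.5854 -0.002   0.0099] 0.0010522732098993909
top bore at z 0.075 [ 0.5851 -0.0033  0.0101] 0.001070574138511978
top bore at z 0.07 [ 0.5848 -0.0046  0.0102] 0.0010888939284462943
the job is handed in; nothing more can be done
None
```

The flower is built on the stand and handed in at about 75 s. The robot was clear of it, about 0.2 m up with the gripper open.

**Plates:** they went on in the order petal, spacer, petal, spacer. Petal tabs lie over the nose and spacer tabs point the opposite way. I turned each spacer by setting it down and regrasping it, because the last joint could not turn that far in one grip.

**Rings:** three were on the table, measured at about 62, 54 and 46 mm. The widest went on first and the smallest last.

**What the last checks showed:**
- **Plate heights:** the tab holes triangulated 14.1 mm and then 6.7 mm apart, against 14 and 7 mm expected. All absolute heights read about 3 mm low, so I relied on the differences.
- **Spacer 1:** it was checked only by eye, in a picture from above.
- **Rings:** in the last picture they sit stepped, with the post inside the top bore. That bore measured within about 0.5 mm of the stand's axis if its top is at the expected 80 mm. I did not measure the ring heights separately.
- **Bystanders:** the picture comparison showed no change around the flower, but 13% of pixels changed around the brush and 12% around the scissors. I put that down to the arm and its shadow, since nothing came near either of them. I handed in from the same script that ran this comparison, so I did not look into it first.

**One miss:** the first grasp closed above the petal plate without moving it, because the fingertips sit higher than I had worked out. I lowered the gripper and tried again.

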